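# Couple the drawbar to the swivel yoke of a pull-test fixture

## Task

Couple the drawbar to the pull-test fixture: square up the loose swivel yoke so that its mouth faces the rail, lay the drawbar on the rail and slide its eye fully home between the yoke's two ears, then put the pin from the stand down through both ears and the eye until its crossbar sits on the upper ear. Turn the pin clockwise (seen from above) a quarter turn until its crossbar is under the two hooks, and let go. Leave the sanding block, tweezers and eraser alone.

Things in the scene. Friction and masses are not known exactly. Their poses are not given: they have to be found in the camera images.
- bed_axis (a point): Fixed fixture: aluminium base plate 140x70x8 mm with a dark steel rail (16 wide, top 21 mm above the table) and a steel swivel yoke at one end. This point is on the yoke's vertical swivel axis, level with the rail's top. x runs along the rail's centre line from the rail towards the yoke, z up. The rail lies 23 to 101 mm before the axis (negative x).
- guide (a point): Middle of the two fixed guide cheeks on the fixture, 32 mm before the swivel axis, level with the rail's top (axes as bed_axis). The cheeks stand either side of the rail 26 to 38 mm before the axis, 27 mm apart inside, tops 32 mm above the table, with a flared mouth to 46 mm. The drawbar lies on the rail between them and slides through into the yoke.
- yoke (a joint): Yoke's turn about its vertical axis, rad: 0 = mouth squarely faces the rail, positive = counter-clockwise from above, range -1 to 1. Spins freely until a drawbar in its mouth braces it. Block 38 mm wide with flat sides, 15 mm before to 19 mm behind the axis, 12.5 to 41 mm above the table; it can be pinched by its two sides (38 mm) from above and turned.
- yoke_mouth (a point): Centre of the pocket between the two ears, on the swivel axis, 27 mm above the table; turns with the yoke, its x points away from the open mouth. Pocket 27 mm wide (33 at the flared front), 16.5 mm high (18.5 to 35 mm above the table); closed by a back wall 13.5 mm behind the axis, which stops the drawbar with its eye in line.
- yoke_hole (a point): Pin hole: centre of the upper ear's top, 41 mm above the table, x away from the mouth. Ears 6 mm thick, holes 13.5 mm. Two hooks at the left and right edges, 12.5 to 19 mm from the hole; lips 12 to 15 mm above the ear. The crossbar goes down lying along this x, between the hooks, then turns about 90 deg clockwise from above under the lips until the posts stop it.
- drawbar_grip (a point): Centre of the dark clamp block on the loose drawbar (0.18 kg): 34 mm long (x), 24 wide (y), top 34 mm above the drawbar's underside, two screw heads 4 mm higher; this point is 18 mm above the underside. x points along the bar to the eye, whose centre is 62 mm farther along x. Grasp across the 24 mm.
- drawbar_eye (a point): Centre of the drawbar's eye: round end 24 mm across with a 13.5 mm hole, bar 24 mm wide and 8 mm thick; this point is 4 mm above the underside. x points from the clamp block to the rounded end.
- pin_grip (a point): Centre of the black upright paddle on top of the loose pin (60 g): 24 mm long (x), 10 thick (y), 30 high; grasp across the 10 mm. On a neck below it a steel crossbar 34x8x8 mm along the same x; its underside is 39 mm below this point, and the 10 mm round shank goes 30 mm farther down to a tapered tip. Starts upright in the stand, crossbar resting on its top.
- pin_tip (a point): Lower end of the pin's shank, 69 mm below the centre of the paddle.
- pin_stand: Fixed aluminium stand, 50x50x36 mm, with a 14 mm hole in its top that holds the pin; origin under its centre.
- block_near: Sanding block, 48 x 85 x 25 mm, a bystander; origin under its centre.
- tweezers_near: Tweezers lying on their side, 18 x 120 x 8 mm, a bystander; origin under the centre.
- eraser_near: Rubber eraser block, 25 x 52 x 18 mm, a bystander; origin under its centre.

How it is judged:
By the outcome, as a careful person would: the job done as asked, in the order asked, and still so for the second after the job is handed in, with the robot touching nothing.
It also fails if it takes over 70 s, if anything falls off the work surface, if the arm or the gripper's body presses on something with over 40 N, if the wrist force passes 120 N, or if a joint passes its speed limit or range.

## Robot

A 7-joint arm with a two-finger parallel gripper is mounted at the origin on a cart in front of the work surface, level with it; the furniture and walls round the work are solid. World frame = base frame: x ahead of the robot, y to its left, z up, the work surface at z = 0. Lengths are in mm, angles in rad, forces in N, time in s.
With the tool pointing down it reaches from about 400 to 925 mm from the base axis. Payload 5.6 kg.
Tool frame: the origin (TCP) lies midway between the tips of the shut fingers; the grasp point (between the pads) lies 19 mm behind it; z points along the fingers, y is the direction in which the jaws open and shut (so a half turn about z gives the same grasp; the last joint's range is limited). The gripper opens to 85 mm and grips with 20 to 120 N. Pads are 22 mm wide; open, the fingers measure 114 mm over their backs; the gripper's body (76 mm by 85 mm) begins 54 mm behind the grasp point. The pads swing forward as they close: fully open they stand 13 mm farther back than shut.
Start: joints at [1.246, 0.468, -0.012, 1.603, 0.006, 1.071, -0.056], TCP at [180.713, -624.382, 195.79] pointing down, gripper open.
Joint ranges: [-2.53, 2.53], [-0.31, 2.02], [-1.57, 1.55], [0.28, 2.44], [-1.29, 4.43], [0.15, 1.84], [-2.92, 2.92]. Speed limits (rad/s): [2.57, 2.57, 3.14, 3.14, 3.14, 3.14, 3.14].

## Interface

Orientations are given as a rotation vector (axis times angle).
In Python, from plant import arm, snapshot gives the robot as it stands.
- The arm moves only by the tool arm_command, never from a script. Its argument "motion" is a list of rows, each an object with "offset": the shift along the tool's x, y, z in cm, a list of three; "dr": the turn, a rotation vector about the tool's x, y, z in rad, a list of three. In form: [{"offset": [tx, ty, tz], "dr": [rx, ry, rz]}, ...]. A call has 1 to 8 rows; each row shifts and turns the commanded pose from where the row before left it, along the tool's axes as they then stand; what a row does not reach is not made up. A row lasts 1/10 s, in which the tool goes at most 50 mm and 8.59 degrees, less where a joint would pass 70% of its speed; a pose out of reach is approached as far as the arm can. A call is refused whole if a number of a shift passes 5 or a number of a turn 0.15, either way. A call with a gripper value outside its range is refused whole. "gripper" is the finger opening in cm, from 0 to 8.54, set as the call begins (left out, the last holds). The fingers move at their own pace and stop on an object; "squeeze" is the grip in N (left out, the last holds). Time passes only in rows, so rows that do not move let the fingers close. It gives the time, the measured TCP pose, the force and the opening at its end, in the units of the state.
- arm.sense(): the state, without advancing time (a new reading comes with each control period).
- snapshot(name): name is "scene" or "side" or "wrist"; returns a dict with "image" (480x640x3 uint8, red, green, blue), "fx", "fy", "cx", "cy" (pixels), "cam_to_world" (4x4, takes a point from camera to world coordinates); the wrist camera has in their place "tool_from_camera" (4x4, takes a point from camera to tool coordinates, whose origin is the TCP and whose axes are the flange's). Camera axes: x right, y down, z forward; pixel columns grow to the right and rows downward; lengths in mm; the calibration is good to about 2 mm. A picture is of the moment at which its call begins: read the wrist's pose just before it. There is no depth.
- arm.hand_in(): hands the job in, once; it reports no verdict.
The state is a dict: "t": time; "joint_positions": joint angles; "joint_velocities": joint speeds; "joint_efforts": joint torques, N m; "eef_pos": TCP position; "ee_rot": TCP orientation; "ft_force": force on the tool from outside, world axes, zero at the start; "moment": the same for the moment, N m; "finger_gap": opening from 0.0 (shut) to 1.0 (fully open).
Only numpy, scipy, OpenCV 4.12 (cv2) and the standard library are available. Lean on these libraries where they do the work, as an engineer would, in place of code of your own. Each camera call takes 0.05 s, during which the arm holds its last target.

## Working session

There is one attempt and no reset: what is moved stays moved. The work goes in short steps, Python scripts to look and compute and a tool call to move; the robot and the scene stay as the last step left them, time stands still between calls to the robot, and variables do not carry over. Pictures are saved under pics/ and viewed, and the job is handed in when it is done.

Besides the shell and the picture viewer there is one more tool, called after "Emit:" as name(argument=value, ...), one argument or row to a line, values as JSON. arm_command: Moves the arm, as the interface text tells. Its arguments: {"type":"object","properties":{"motion":{"type":"array"},"gripper":{"type":"number"},"squeeze":{"type":"number"}},"required":["motion"]}

```bash
ls; mkdir -p pics; python3 - <<'E'
from plant import arm, snapshot
import cv2
print(arm.sense())
for n in ("scene","side","wrist"):
    s=snapshot(n); cv2.imwrite(f"pics/{n}0.png",s["image"][:,:,::-1]); print(n,{k:v for k,v in s.items() if k!="image"})
E
```

```text
pics
{'t': 0.0, 'joint_positions': array([ 1.24600288,  0.46839469, -0.01160301,  1.60365259,  0.00597788,
        1.07140715, -0.0562877 ]), 'joint_velocities': array([-0.00062974, -0.00148946,  0.00151563,  0.00045862,  0.00032376,
       -0.00141833,  0.00093372]), 'joint_efforts': array([-7.19897544e-04, -5.32381368e+01,  2.20022863e-02, -2.51297933e+01,
        1.15474022e-02,  7.79291382e-03,  1.94372757e-05]), 'eef_pos': array([ 180.50824877, -623.7650561 ,  194.8150376 ]), 'ee_rot': array([-3.10870142e+00, -4.40829230e-01,  5.68722307e-04]), 'ft_force': array([-0.35425133, -0.01104091, -0.09725179]), 'moment': array([-0.02241238,  0.00461049,  0.02234512]), 'finger_gap': 1.001948668003881}
scene {'fx': 620.6825003574575, 'fy': 620.6825003574575, 'cx': 327.83709725052097, 'cy': 223.51781076524006, 'cam_to_world': array([[ 9.33568416e-01, -2.61191966e-01,  2.45415505e-01,
         1.45164511e+02],
       [-3.58398219e-01, -6.78726489e-01,  6.41000054e-01,
        -1.11981967e+03],
       [-8.54060502e-04, -6.86373885e-01, -7.27248349e-01,
         1.29870066e+03],
       [ 0.00
[... 313 characters left out ...]
7708290e-01,  8.73295812e-01,
        -9.53084235e+02],
       [-2.25898670e-02, -8.83712256e-01, -4.67485129e-01,
         5.72323151e+02],
       [ 0.00000000e+00,  0.00000000e+00,  0.00000000e+00,
         1.00000000e+00]])}
wrist {'fx': 331.73831824415686, 'fy': 331.73831824415686, 'cx': 326.09391964345645, 'cy': 239.30456103185486, 'tool_from_camera': array([[ 4.03759139e-05, -9.63777143e-01, -2.66708861e-01,
         6.73701927e+01],
       [ 9.99999764e-01, -1.44191487e-04,  6.72434966e-04,
         1.42869945e+00],
       [-6.86534597e-04, -2.66708825e-01,  9.63776909e-01,
        -1.77169425e+02],
       [ 0.00000000e+00,  0.00000000e+00,  0.00000000e+00,
         1.00000000e+00]])}
```

View pics/scene0.png

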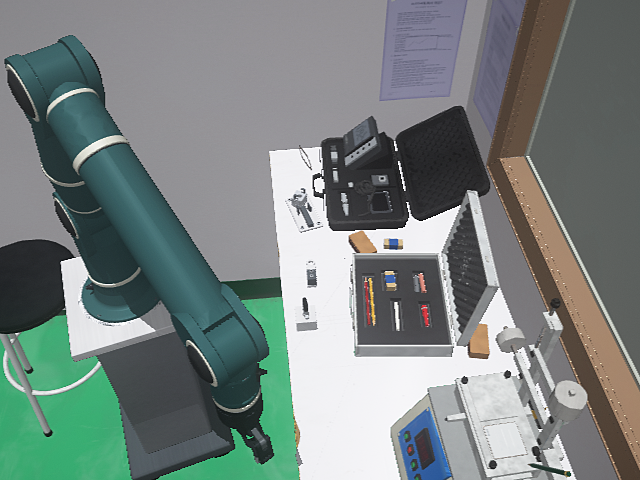

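View pics/side0.png

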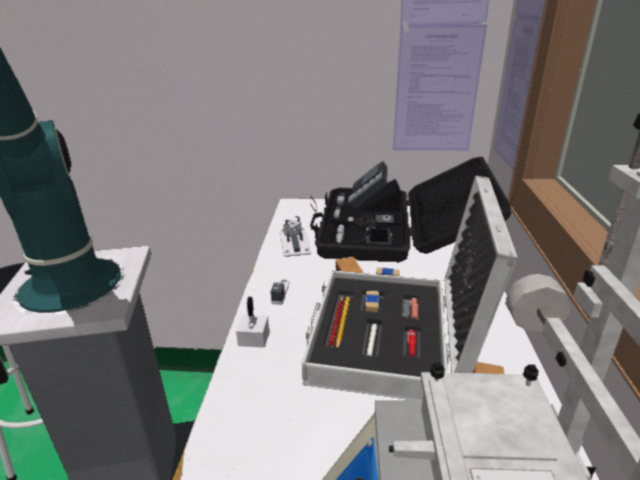

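View pics/wrist0.png

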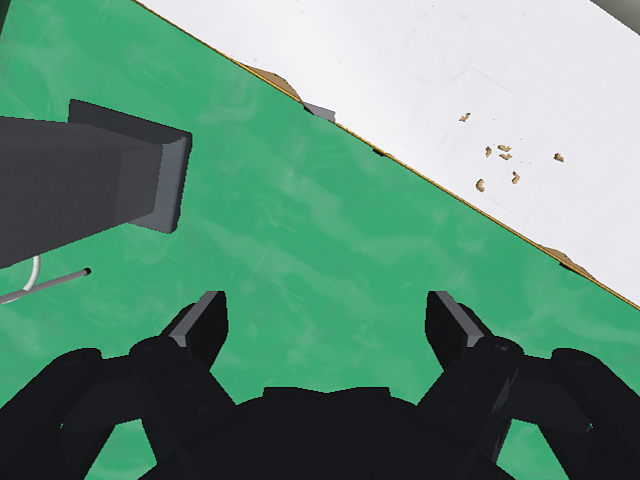

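The scene shows the fixture at about (303,208), the drawbar at (311,273), the pin stand at (306,315) and the bystanders behind the drawbar. I'll zoom in.

```bash
cat > h.py <<'E'
import numpy as np, cv2
from scipy.spatial.transform import Rotation as R
from plant import arm, snapshot
def cam(name):
    st=arm.sense(); s=snapshot(name)
    if "cam_to_world" in s: T=s["cam_to_world"]
    else:
        W=np.eye(4); W[:3,:3]=R.from_rotvec(st["ee_rot"]).as_matrix(); W[:3,3]=st["eef_pos"]; T=W@s["tool_from_camera"]
    K=np.array([[s["fx"],0,s["cx"]],[0,s["fy"],s["cy"]],[0,0,1]])
    return s["image"],K,np.array(T)
def w2p(K,T,P):
    P=np.atleast_2d(P); c=(P-T[:3,3])@T[:3,:3]; return (c/c[:,2:])@K.T[:,:2]
def p2w(K,T,uv,z):
    uv=np.atleast_2d(uv).astype(float); d=np.c_[uv,np.ones(len(uv))]@np.linalg.inv(K).T@T[:3,:3].T
    return T[:3,3]+d*((z-T[2,3])/d[:,2])[:,None]
def save(img,name,box=None,size=None):
    if box: img=img[box[1]:box[3],box[0]:box[2]]
    if size: img=cv2.resize(img,size,interpolation=cv2.INTER_CUBIC)
    cv2.imwrite("pics/"+name,img[:,:,::-1])
E
python3 - <<'E'
from h import *
i,K,T=cam("scene"); save(i,"sc1.png",(270,140,420,340),(600,800)[:2] and (450,600))
print(p2w(K,T,[(303,208),(311,273),(306,325)],0))
i,K,T=cam("side"); save(i,"si1.png",(220,200,420,350),(800,600))
print(p2w(K,T,[(295,240),(278,292),(252,340)],0))
E
```

```text
[[ 537.64982781  109.84772324    0.        ]
 [ 476.12091563 -128.9292598     0.        ]
 [ 407.96322314 -280.30521463    0.        ]]
[[ 535.21561481  105.14338878    0.        ]
 [ 469.38670494 -126.93821375    0.        ]
 [ 406.97505982 -275.12036783    0.        ]]
```

View pics/sc1.png

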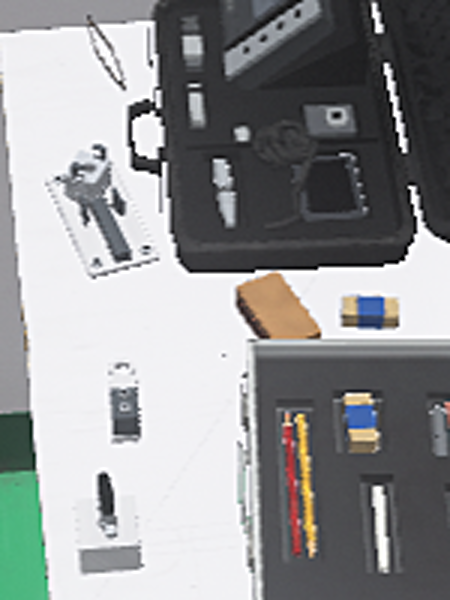

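View pics/si1.png

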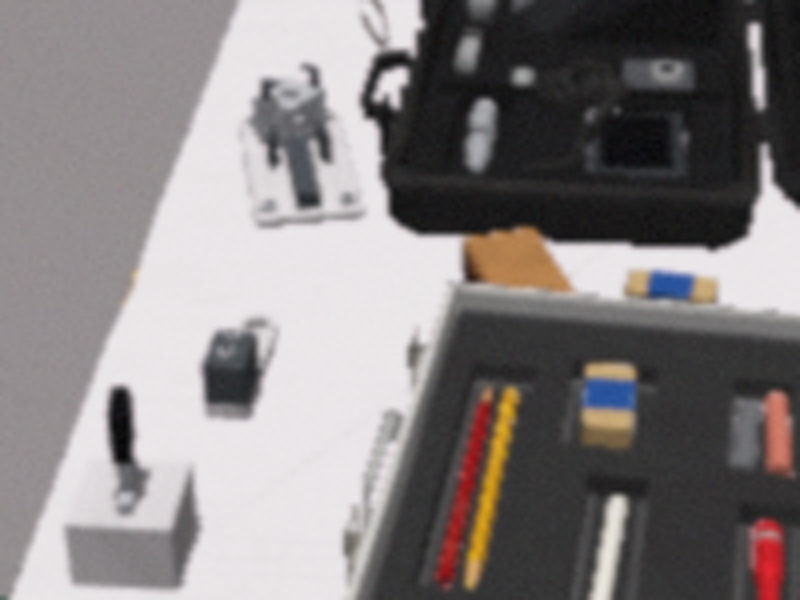

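Emit:
arm_command(
  motion=[
    {"offset": [3.6, -3.3, -0.5], "dr": [0, 0, 0]},
    {"offset": [3.6, -3.3, -0.5], "dr": [0, 0, 0]},
    {"offset": [3.6, -3.3, -0.5], "dr": [0, 0, 0]},
    {"offset": [3.6, -3.3, -0.5], "dr": [0, 0, 0]},
    {"offset": [3.6, -3.3, -0.5], "dr": [0, 0, 0]},
    {"offset": [3.6, -3.3, -0.5], "dr": [0, 0, 0]},
    {"offset": [3.6, -3.3, -0.5], "dr": [0, 0, 0]},
    {"offset": [3.6, -3.3, -0.5], "dr": [0, 0, 0]},
  ],
)

```text
t: 1.05
eef_pos: [384.6, -289.0, 236.2]
ee_rot: [3.11, 0.441, 0.0]
ft_force: [0.8, -2.3, 0.5]
finger_gap: 0.999
```

Emit:
arm_command(
  motion=[
    {"offset": [3.6, -3.3, -0.5], "dr": [0, 0, 0]},
    {"offset": [3.6, -3.3, -0.5], "dr": [0, 0, 0]},
    {"offset": [0, 0, 0], "dr": [0, 0, 0]},
  ],
)

```text
t: 1.35
eef_pos: [438.5, -200.7, 246.9]
ee_rot: [-3.107, -0.459, -0.005]
ft_force: [-0.5, -0.8, 0.2]
finger_gap: 0.999
```

```bash
python3 - <<'E'
from h import *
s=arm.sense(); print(s["t"],s["eef_pos"],s["ee_rot"],s["joint_positions"])
i,K,T=cam("wrist"); save(i,"w1.png"); np.savez("w1",i=i,K=K,T=T)
E
```

```text
1.35 [ 438.53518553 -200.73754836  246.89943801] [-3.10700498 -0.45850801 -0.00549486] [ 0.64258226  0.1471388  -0.30810587  1.92790624  0.04787433  1.07120096
 -0.96299808]
```

View pics/w1.png

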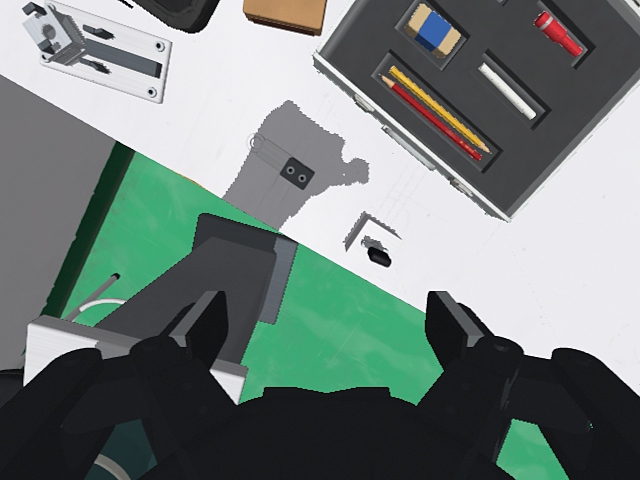

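The wrist picture shows the fixture at upper left (rail end near (157,68), yoke (55,38)), drawbar block (297,173), eye (257,143) and pin paddle (378,256).

```bash
python3 - <<'E'
from h import *
d=np.load("w1.npz");K,T=d["K"],d["T"]
print(T[:3,3])
print("plate corners",p2w(K,T,[(172,18),(163,103),(39,63)],8))
print("rail",p2w(K,T,[(158,68),(90,44)],21))
print("yoke",p2w(K,T,[(60,36)],41))
print("drawbar",p2w(K,T,[(297,173)],34),p2w(K,T,[(257,143)],8))
print("screws",p2w(K,T,[(292,170),(302,177)],38))
print("pin",p2w(K,T,[(380,251)],90), "stand",p2w(K,T,[(366,213),(345,249)],36))
save(d["i"],"w1z.png",(10,0,190,120),(800,533)); save(d["i"],"w1y.png",(230,110,410,280),(635,600))
E
```

```text
[ 502.83746905 -182.90362945  424.30791204]
plate corners [[586.79809054  19.42643578   8.        ]
 [497.21833696  14.52137817   8.        ]
 [498.6543277  156.32713881   8.        ]]
rail [[531.63771747  19.58727818  21.        ]
 [533.88428852  94.06506827  21.        ]]
yoke [[530.86670671 110.59252997  41.        ]]
drawbar [[ 467.28090353 -158.59829246   34.        ]] [[ 485.24886707 -101.34290451    8.        ]]
screws [[ 469.24223237 -152.48283182   38.        ]
 [ 464.95157259 -165.5479497    38.        ]]
pin [[ 419.71039037 -267.47393382   90.        ]] stand [[ 446.11863066 -249.63427922   36.        ]
 [ 396.33832357 -239.30397665   36.        ]]
```

View pics/w1z.png

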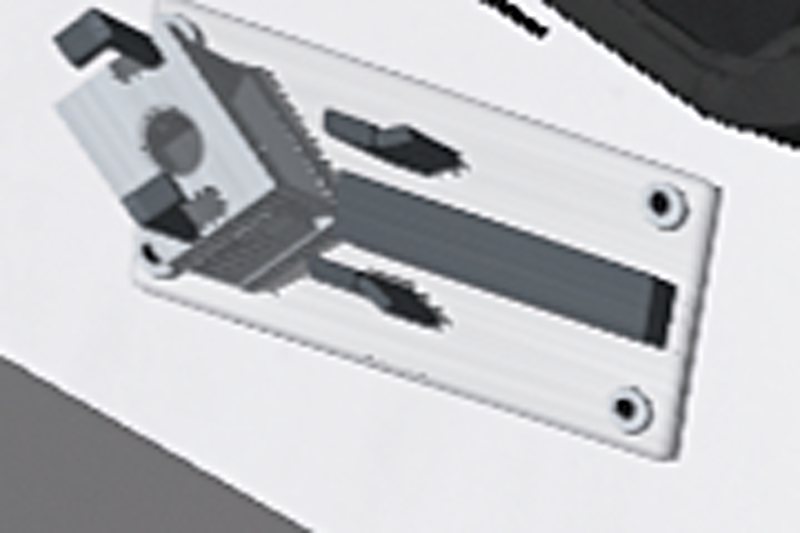

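View pics/w1y.png

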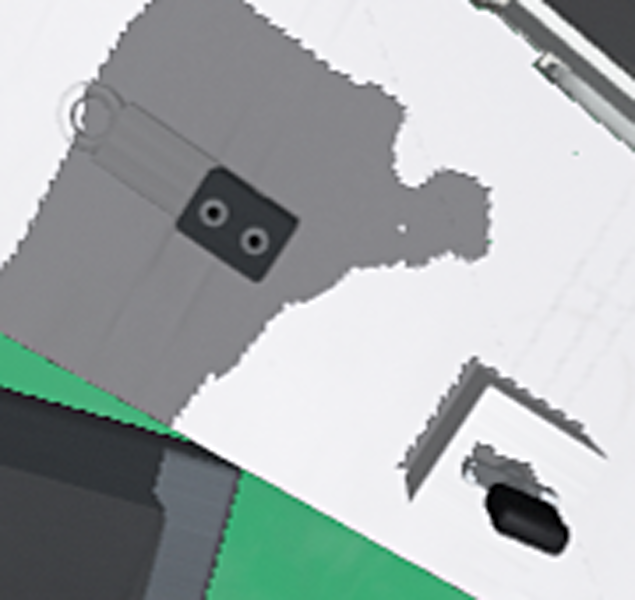

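```bash
cat >> h.py <<'E'
def heading(st):
    M=R.from_rotvec(st["ee_rot"]).as_matrix(); return np.arctan2(M[1,0],M[0,0])
def plan(pos,hd,n=None,vmax=46.):
    """rows from the measured pose to tool-down pose at pos, heading hd (rad, of tool x)"""
    st=arm.sense(); p=st["eef_pos"]; R0=R.from_rotvec(st["ee_rot"])
    R1=R.from_euler('z',hd)*R.from_rotvec([np.pi,0,0])
    rv=(R0.inv()*R1).as_rotvec(); d=np.array(pos)-p
    if n is None: n=int(max(np.ceil(np.linalg.norm(d)/vmax),np.ceil(np.linalg.norm(rv)/0.148),1))
    r=rv/n; o=[]
    Rc=R0
    for k in range(n):
        o.append(Rc.inv().apply(d/n)/10); Rc=Rc*R.from_rotvec(r)
    print("from",p.round(1),"hd",round(heading(st),4),"n",n,"dr",r.round(3).tolist())
    for q in o: print(q.round(2).tolist())
E
python3 -c "
from h import *
plan((530,75,200),1.57)"
```

```text
from [ 436.6 -204.2  246.3] hd 0.2888 n 9 dr [0.0, -0.0, -0.142]
[1.88, -2.68, 0.52]
[2.24, -2.38, 0.52]
[2.55, -2.04, 0.52]
[2.82, -1.66, 0.52]
[3.03, -1.24, 0.52]
[3.17, -0.8, 0.52]
[3.25, -0.34, 0.52]
[3.27, 0.12, 0.52]
[3.22, 0.59, 0.52]
```

Emit:
arm_command(
  motion=[
    {"offset": [1.9, -2.7, 0.5], "dr": [0, 0, -0.142]},
    {"offset": [2.2, -2.4, 0.5], "dr": [0, 0, -0.142]},
    {"offset": [2.5, -2.0, 0.5], "dr": [0, 0, -0.142]},
    {"offset": [2.8, -1.7, 0.5], "dr": [0, 0, -0.142]},
    {"offset": [3.0, -1.2, 0.5], "dr": [0, 0, -0.142]},
    {"offset": [3.2, -0.8, 0.5], "dr": [0, 0, -0.142]},
    {"offset": [3.2, -0.3, 0.5], "dr": [0, 0, -0.142]},
    {"offset": [3.3, 0.1, 0.5], "dr": [0, 0, -0.142]},
  ],
)

```text
t: 2.2
eef_pos: [519.6, 38.6, 205.3]
ee_rot: [2.381, 2.048, -0.001]
ft_force: [0.5, -0.4, 0.1]
finger_gap: 0.999
```

Emit:
arm_command(
  motion=[
    {"offset": [3.2, 0.6, 0.5], "dr": [0, 0, -0.142]},
    {"offset": [0, 0, 0], "dr": [0, 0, 0]},
    {"offset": [0, 0, 0], "dr": [0, 0, 0]},
  ],
  gripper=5.6,
)

```text
t: 2.5
eef_pos: [529.9, 69.1, 200.1]
ee_rot: [-2.235, -2.207, 0.002]
ft_force: [0.6, -0.4, 0.2]
finger_gap: 0.659
```

```bash
python3 - <<'E'
from h import *
s=arm.sense(); print(s["t"],s["eef_pos"],s["ee_rot"],heading(s),s["joint_positions"])
i,K,T=cam("wrist"); save(i,"w2.png"); np.savez("w2",i=i,K=K,T=T)
E
```

```text
2.5 [529.93250789  69.10444104 200.10401856] [-2.23483574e+00 -2.20715927e+00  2.16816360e-03] 1.5583356122394953 [ 0.32235584  0.34474547 -0.62635571  1.84862173  0.23429182  1.02376126
 -0.41176493]
```

View pics/w2.png

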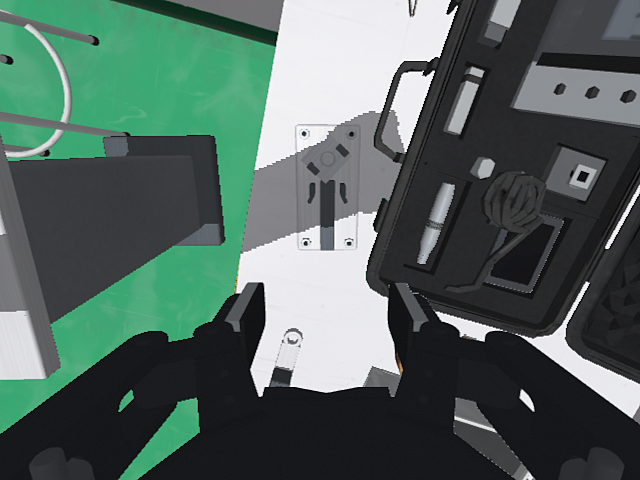

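```bash
python3 - <<'E'
from h import *
d=np.load("w2.npz"); save(d["i"],"w2z.png",(285,115,375,260),(496,800)) if 0 else save(d["i"],"w2z.png",(280,115,380,265),(400,600))
E
```

```text
(no output)
```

View pics/w2z.png

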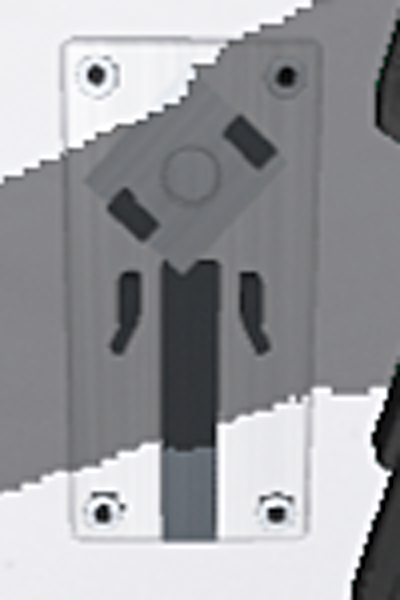

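```bash
python3 - <<'E'
from h import *
d=np.load("w2.npz");K,T=d["K"],d["T"]
f=lambda pts,z:p2w(K,T,np.array(pts)/4.+[280,115],z)
pc=f([(62,40),(322,40),(308,540),(73,540)],8); print("plate",pc.round(1)); 
print("len",np.linalg.norm(pc[0]-pc[3]),np.linalg.norm(pc[0]-pc[1]),np.linalg.norm(pc[3]-pc[2]))
ax=(pc[0]+pc[1]-pc[2]-pc[3])/2; print("axis hd",np.arctan2(ax[1],ax[0]),"centre",pc.mean(0))
sc=f([(95,75),(286,75),(276,513),(103,513)],8);ax=(sc[0]+sc[1]-sc[2]-sc[3])/2; print("screws hd",np.arctan2(ax[1],ax[0]),sc.mean(0))
r=f([(189,265),(189.5,540)],21); print("rail",r.round(1), np.arctan2(*(r[0]-r[1])[[1,0]]),)
h=f([(190,175)],41);print("hole",h)
k=f([(135,215),(250,140)],56); v=k[1]-k[0]; print("hooks",k,np.linalg.norm(v),"y angle",np.arctan2(v[1],v[0]),"mean",k.mean(0))
c=f([(85,182),(185,273),(290,165)],41); print("ear",c.round(1),np.linalg.norm(c[1]-c[0]),np.linalg.norm(c[2]-c[1]),[np.arctan2(*(c[a]-c[b])[[1,0]]) for a,b in((0,1),(2,1))])
E
```

```text
plate [[498.8 158.1   8. ]
 [567.4 157.3   8. ]
 [565.4  19.3   8. ]
 [496.9  20.1   8. ]]
len 138.02686276844878 68.52583662494648 68.47815853213322
axis hd 1.5567452435013678 centre [532.13645932  88.70651907   8.        ]
screws hd 1.5572160998725977 [531.79281877  88.40881084   8.        ]
rail [[531.6 100.3  21. ]
 [530.9  23.8  21. ]] 1.561144306261638
hole [[532.12184729 124.19849264  41.        ]]
hooks [[518.93770795 115.62518992  56.        ]
 [546.20300142 132.47048859  56.        ]] 32.0493418883394 y angle 0.5534262708423638 mean [532.57035468 124.04783926  56.        ]
ear [[506.2 122.8  41. ]
 [530.6 100.3  41. ]
 [556.7 126.3  41. ]] 33.228378510169485 36.86826787268821 [np.float64(2.3953350839013288), np.float64(0.7828515853876311)]
```

```bash
python3 - <<'E'
from h import *
d=np.load("w2.npz");K,T=d["K"],d["T"]
for z in (10,40,70): print(z,p2w(K,T,[(376,145),(385,70),(400,160),(376,215)],z).round(0).tolist())
plan((532.2,124.5,80),2.357)
E
```

```text
10 [[584.0, 137.0, 10.0], [591.0, 209.0, 10.0], [610.0, 121.0, 10.0], [586.0, 61.0, 10.0]]
40 [[580.0, 137.0, 40.0], [586.0, 203.0, 40.0], [604.0, 122.0, 40.0], [582.0, 67.0, 40.0]]
70 [[575.0, 137.0, 70.0], [581.0, 197.0, 70.0], [597.0, 123.0, 70.0], [577.0, 73.0, 70.0]]
from [530.   68.2 200.3] hd 1.5568 n 6 dr [-0.0, 0.0, -0.133]
[0.94, 0.03, 2.0]
[0.93, 0.15, 2.0]
[0.9, 0.27, 2.0]
[0.86, 0.39, 2.0]
[0.8, 0.5, 2.0]
[0.72, 0.6, 2.0]
```

Emit:
arm_command(
  motion=[
    {"offset": [0.94, 0.03, 2.0], "dr": [0, 0, -0.133]},
    {"offset": [0.93, 0.15, 2.0], "dr": [0, 0, -0.133]},
    {"offset": [0.9, 0.27, 2.0], "dr": [0, 0, -0.133]},
    {"offset": [0.86, 0.39, 2.0], "dr": [0, 0, -0.133]},
    {"offset": [0.8, 0.5, 2.0], "dr": [0, 0, -0.133]},
    {"offset": [0.72, 0.6, 2.0], "dr": [0, 0, -0.133]},
    {"offset": [0, 0, 0], "dr": [0, 0, 0]},
    {"offset": [0, 0, 0], "dr": [0, 0, 0]},
  ],
  gripper=5.2,
)

```text
t: 3.35
eef_pos: [532.5, 124.8, 80.9]
ee_rot: [-1.208, -2.9, 0.002]
ft_force: [0.8, 0.2, 0.5]
finger_gap: 0.607
```

```bash
python3 - <<'E'
from h import *
s=arm.sense(); print(s["t"],s["finger_gap"])
plan((532.2,124.5,13),2.357)
i,K,T=cam("wrist"); save(i,"w3.png",(160,120,480,360),(800,600)); np.savez("w3",i=i,K=K,T=T)
E
```

```text
3.35 0.6069284534926699
from [532.5 124.8  80.9] hd 2.3523 n 2 dr [-0.001, 0.0, -0.002]
[-0.0, -0.02, 3.39]
[-0.0, -0.02, 3.39]
```

View pics/w3.png

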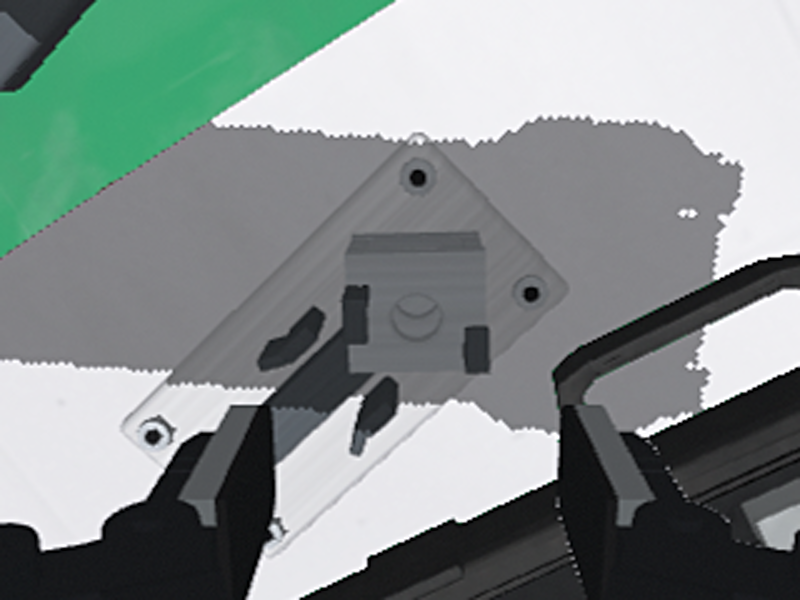

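Emit:
arm_command(
  motion=[
    {"offset": [0, 0, 1.7], "dr": [0, 0, 0]},
    {"offset": [0, 0, 1.7], "dr": [0, 0, 0]},
    {"offset": [0, 0, 1.7], "dr": [0, 0, 0]},
    {"offset": [0, 0, 1.6], "dr": [0, 0, 0]},
    {"offset": [0, 0, 0], "dr": [0, 0, 0]},
    {"offset": [0, 0, 0], "dr": [0, 0, 0]},
  ],
  gripper=4.9,
)

```text
t: 4.0
eef_pos: [531.9, 126.9, 13.1]
ee_rot: [-1.199, -2.903, 0.001]
ft_force: [-0.3, 0.5, 0.9]
finger_gap: 0.574
```

Emit:
arm_command(
  motion=[
    {"offset": [0, 0, 0], "dr": [0, 0, 0]},
    {"offset": [0, 0, 0], "dr": [0, 0, 0]},
    {"offset": [0, 0, 0], "dr": [0, 0, 0]},
    {"offset": [0, 0, 0], "dr": [0, 0, 0]},
  ],
  gripper=3.0,
  squeeze=25,
)

```text
t: 4.4
eef_pos: [531.4, 126.0, 14.2]
ee_rot: [-1.2, -2.903, 0.003]
ft_force: [-5.0, -1.0, 4.5]
finger_gap: 0.43
```

Emit:
arm_command(
  motion=[
    {"offset": [0, 0, 0], "dr": [0, 0, 0.1]},
    {"offset": [0, 0, 0], "dr": [0, 0, 0.1]},
    {"offset": [0, 0, 0], "dr": [0, 0, 0.1]},
    {"offset": [0, 0, 0], "dr": [0, 0, 0.1]},
    {"offset": [0, 0, 0], "dr": [0, 0, 0.1]},
    {"offset": [0, 0, 0], "dr": [0, 0, 0.1]},
    {"offset": [0, 0, 0], "dr": [0, 0, 0.1]},
    {"offset": [0, 0, 0], "dr": [0, 0, 0.1]},
  ],
)

```text
t: 5.2
eef_pos: [531.7, 126.1, 14.2]
ee_rot: [2.241, 2.202, -0.002]
ft_force: [-4.5, -1.8, 3.3]
finger_gap: 0.427
```

Emit:
arm_command(
  motion=[
    {"offset": [0, 0, 0], "dr": [0, 0, 0]},
    {"offset": [0, 0, 0], "dr": [0, 0, 0]},
    {"offset": [0, 0, 0], "dr": [0, 0, 0]},
  ],
)

```text
t: 5.5
eef_pos: [531.7, 126.1, 14.1]
ee_rot: [2.233, 2.21, -0.002]
ft_force: [-4.9, -2.6, 6.2]
finger_gap: 0.427
```

```bash
python3 - <<'E'
from h import *
s=arm.sense(); print(s["t"],s["finger_gap"],heading(s),s["eef_pos"],s["ft_force"],s["moment"])
i,K,T=cam("wrist"); save(i,"w4.png"); np.savez("w4",i=i,K=K,T=T)
E
```

```text
5.5 0.4268038954130933 1.5603644991636898 [531.6815723  126.09348949  14.13867955] [-4.87257223 -2.64407529  6.16215681] [-0.50498955  1.20348102 -0.01487317]
```

View pics/w4.png

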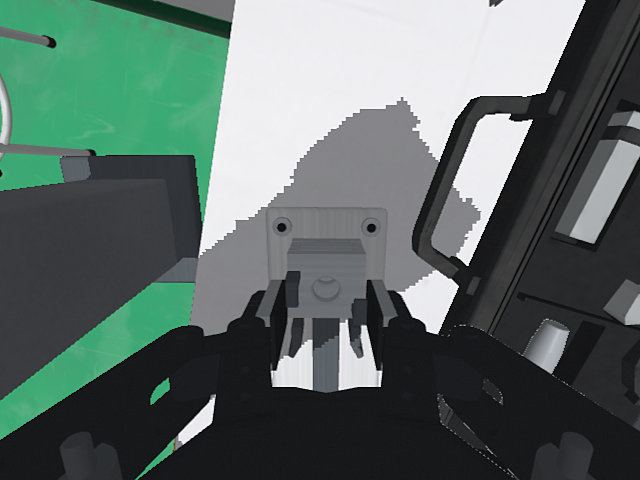

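Emit:
arm_command(
  motion=[
    {"offset": [0, 0, 0], "dr": [0, 0, 0]},
    {"offset": [0, 0, 0], "dr": [0, 0, 0]},
    {"offset": [0, 0, -1], "dr": [0, 0, 0]},
    {"offset": [0, 0, -3], "dr": [0, 0, 0]},
    {"offset": [0, 0, -4], "dr": [0, 0, 0]},
    {"offset": [0, 0, -4], "dr": [0, 0, 0]},
    {"offset": [0, 0, 0], "dr": [0, 0, 0]},
  ],
  gripper=5.0,
)

```text
t: 6.25
eef_pos: [536.6, 128.4, 140.0]
ee_rot: [2.23, 2.203, 0.016]
ft_force: [0.0, 0.8, -1.4]
finger_gap: 0.585
```

```bash
python3 - <<'E'
from h import *
d=np.load("w4.npz"); print("hole",p2w(d["K"],d["T"],[(326,288)],41))
i,K,T=cam("wrist"); save(i,"w5.png",(226,120,426,270),(800,600)); np.savez("w5",i=i,K=K,T=T)
plan((467,-159,150),1.267)
E
```

```text
hole [[532.02636576 125.72012672  41.        ]]
from [535.  127.4 137.4] hd 1.5583 n 7 dr [0.001, -0.0, 0.042]
[-4.1, -0.92, -0.19]
[-4.14, -0.75, -0.19]
[-4.17, -0.57, -0.19]
[-4.19, -0.4, -0.19]
[-4.2, -0.23, -0.18]
[-4.21, -0.05, -0.18]
[-4.2, 0.12, -0.18]
```

View pics/w5.png

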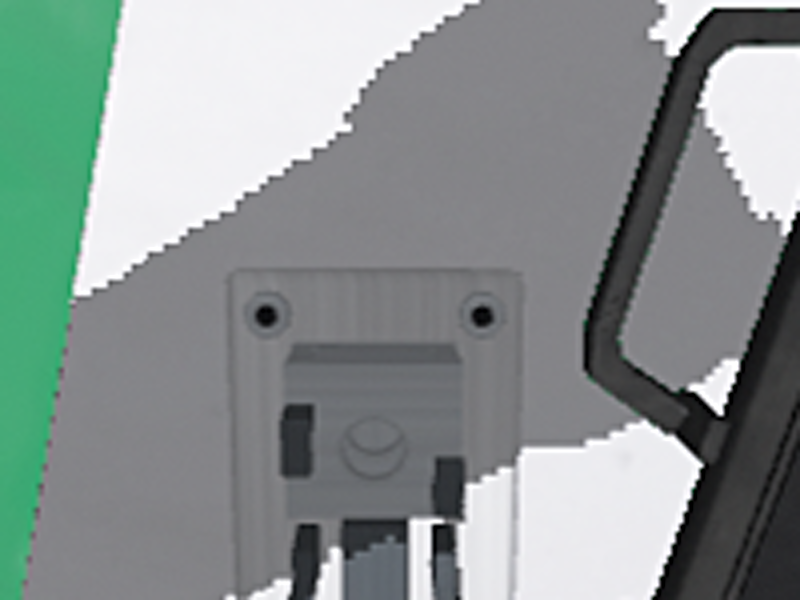

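Emit:
arm_command(
  motion=[
    {"offset": [-4.1, -0.9, -0.2], "dr": [0, 0, 0.042]},
    {"offset": [-4.1, -0.7, -0.2], "dr": [0, 0, 0.042]},
    {"offset": [-4.2, -0.6, -0.2], "dr": [0, 0, 0.042]},
    {"offset": [-4.2, -0.4, -0.2], "dr": [0, 0, 0.042]},
    {"offset": [-4.2, -0.2, -0.2], "dr": [0, 0, 0.042]},
    {"offset": [-4.2, 0, -0.2], "dr": [0, 0, 0.042]},
    {"offset": [-4.2, 0.1, -0.2], "dr": [0, 0, 0.042]},
    {"offset": [0, 0, 0], "dr": [0, 0, 0]},
  ],
  gripper=5.0,
)

```text
t: 7.1
eef_pos: [462.7, -166.2, 147.2]
ee_rot: [2.543, 1.842, -0.004]
ft_force: [0.7, 0.1, -0.4]
finger_gap: 0.588
```

Emit:
arm_command(
  motion=[
    {"offset": [0, 0, 0], "dr": [0, 0, 0]},
    {"offset": [0, 0, 0], "dr": [0, 0, 0]},
  ],
  gripper=4.0,
)

```text
t: 7.3
eef_pos: [464.9, -158.5, 147.4]
ee_rot: [-2.532, -1.858, -0.0]
ft_force: [0.8, 0.9, 0.2]
finger_gap: 0.469
```

```bash
python3 - <<'E'
from h import *
s=arm.sense(); print(s["t"],s["finger_gap"],heading(s),s["eef_pos"],s["ft_force"])
i,K,T=cam("wrist"); save(i,"w6.png"); np.savez("w6",i=i,K=K,T=T)
E
```

```text
7.3 0.4691269427451394 1.265883221769244 [ 464.93643318 -158.49305582  147.39779866] [0.75502095 0.88207979 0.22404022]
```

View pics/w6.png

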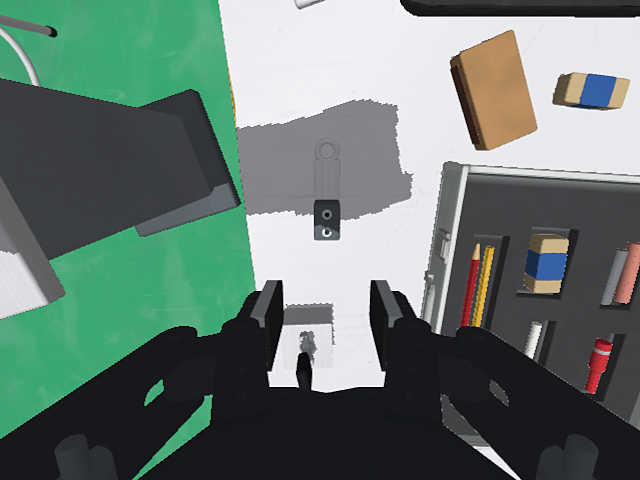

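```bash
python3 - <<'E'
from h import *
d=np.load("w6.npz");K,T=d["K"],d["T"]; save(d["i"],"w6z.png",(276,120,376,260),(430,600))
s=p2w(K,T,[(326.5,214.5),(326.5,231.5)],38);e=p2w(K,T,[(326.8,149.5)],8)
print(s,s.mean(0),e,np.arctan2(*(e-s.mean(0))[0][[1,0]]),np.linalg.norm((e-s.mean(0))[0,:2]))
E
```

```text
[[ 468.79817229 -149.8046358    38.        ]
 [ 464.18350677 -164.48585621   38.        ]] [ 466.49083953 -157.145246     38.        ] [[485.5536708  -97.47836821   8.        ]] 1.2615581994001297 62.6380702285157
```

View pics/w6z.png

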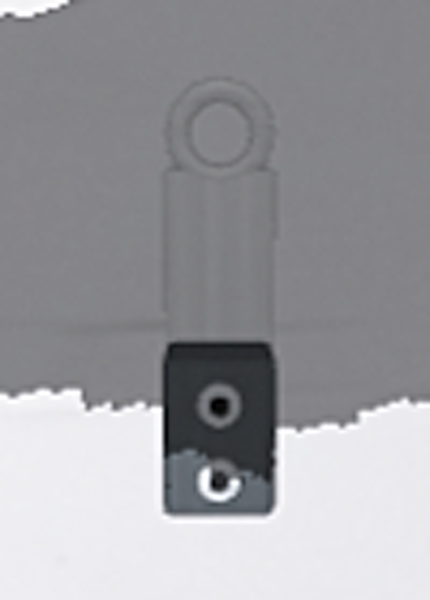

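```bash
python3 - <<'E'
from h import *
plan((466.3,-157.3,5),1.263)
E
```

```text
from [ 465.1 -158.3  147.5] hd 1.2665 n 4 dr [-0.0, -0.0, 0.001]
[0.03, 0.02, 3.56]
[0.03, 0.02, 3.56]
[0.03, 0.02, 3.56]
[0.03, 0.02, 3.56]
```

Emit:
arm_command(
  motion=[
    {"offset": [0.03, 0.02, 4.0], "dr": [0, 0, 0]},
    {"offset": [0.03, 0.02, 4.0], "dr": [0, 0, 0]},
    {"offset": [0.03, 0.02, 3.0], "dr": [0, 0, 0]},
    {"offset": [0.03, 0.02, 2.0], "dr": [0, 0, 0]},
    {"offset": [0, 0, 1.2], "dr": [0, 0, 0]},
    {"offset": [0, 0, 0], "dr": [0, 0, 0]},
    {"offset": [0, 0, 0], "dr": [0, 0, 0]},
  ],
)

```text
t: 8.05
eef_pos: [466.7, -158.4, 6.3]
ee_rot: [2.533, 1.857, 0.001]
ft_force: [0.4, 0.6, 0.8]
finger_gap: 0.465
```

Emit:
arm_command(
  motion=[
    {"offset": [0, 0, 0], "dr": [0, 0, 0]},
    {"offset": [0, 0, 0], "dr": [0, 0, 0]},
    {"offset": [0, 0, 0], "dr": [0, 0, 0]},
    {"offset": [0, 0, 0], "dr": [0, 0, 0]},
  ],
  gripper=1.5,
  squeeze=60,
)

```text
t: 8.45
eef_pos: [466.3, -159.2, 6.3]
ee_rot: [2.535, 1.855, 0.001]
ft_force: [-0.1, 0.6, 0.5]
finger_gap: 0.175
```

```bash
python3 - <<'E'
from h import *
s=arm.sense(); print(s["t"],s["finger_gap"]*85.4,heading(s),s["eef_pos"],s["ft_force"])
E
```

```text
8.45 14.935026944961463 1.2634670270285413 [ 466.25255817 -159.21977426    6.25630616] [-0.12338952  0.58151154  0.52893176]
```

```bash
python3 - <<'E'
from h import *
i,K,T=cam("wrist"); save(i,"w7.png"); np.savez("w7",i=i,K=K,T=T)
i,K,T=cam("side"); save(i,"si7.png",(200,200,400,350),(800,600))
E
```

```text
(no output)
```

View pics/w7.png

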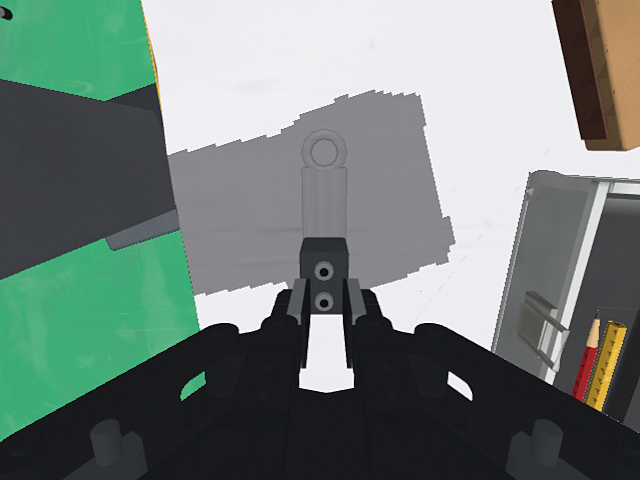

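View pics/si7.png

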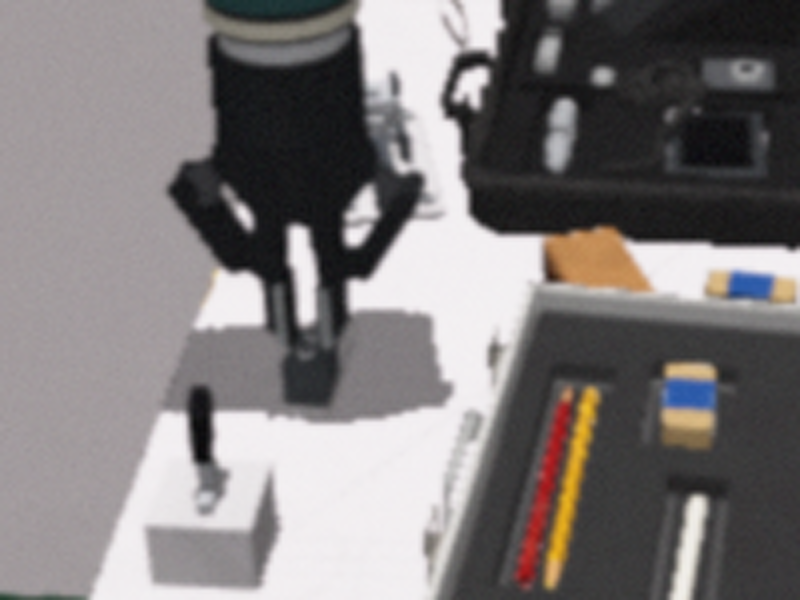

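```bash
python3 - <<'E'
from h import *
d=np.load("w7.npz");K,T=d["K"],d["T"]
st=arm.sense();M=R.from_rotvec(st["ee_rot"]).as_matrix()
for q in [(0,0,0),(11,0,0),(-11,0,0),(11,7.5,0),(0,0,-19),(11,7.5,-19),(11,7.5,-30),(-11,7.5,-19)]:
    print(q,w2p(K,T,st["eef_pos"]+M@np.array(q)).round(0))
print("screws",p2w(K,T,[(323.5,271),(324,302)],38),"blockcorners",p2w(K,T,[(301,238),(347,238),(300,313)],34))
for n in ("scene",):
    i,K,T=cam(n); save(i,"sc7.png",(270,200,370,350),(400,600)); print(w2p(K,T,st["eef_pos"]))
E
```

```text
(0, 0, 0) [[324. 268.]]
(11, 0, 0) [[324. 250.]]
(-11, 0, 0) [[324. 286.]]
(11, 7.5, 0) [[338. 250.]]
(0, 0, -19) [[324. 281.]]
(11, 7.5, -19) [[339. 261.]]
(11, 7.5, -30) [[340. 268.]]
(-11, 7.5, -19) [[339. 301.]]
screws [[ 469.00008577 -149.04794861   38.        ]
 [ 464.39899578 -164.23082729   38.        ]] blockcorners [[ 463.49817646 -131.67546399   34.        ]
 [ 483.96669122 -138.17714202   34.        ]
 [ 450.56555087 -168.19454707   34.        ]]
[[311.26642209 280.99904261]]
```

View pics/sc7.png

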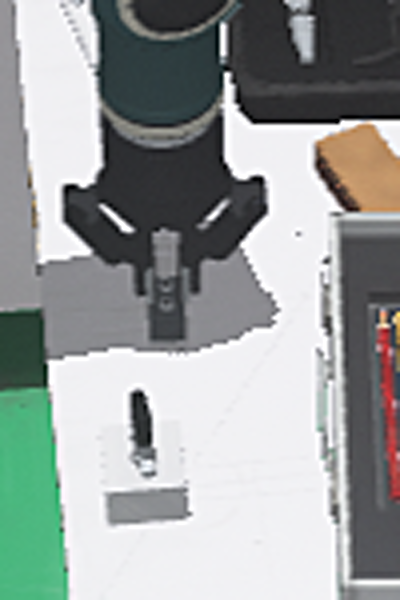

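```bash
python3 - <<'E'
from h import *
st=arm.sense();M=R.from_rotvec(st["ee_rot"]).as_matrix()
print(st["t"],st["eef_pos"],st["ft_force"],st["finger_gap"])
out=[]
for n,b in (("side",(230,230,320,310)),("scene",(285,230,345,290))):
    i,K,T=cam(n); i=i[b[1]:b[3],b[0]:b[2]].copy(); k=600//(b[3]-b[1])
    i=cv2.resize(i,None,fx=k,fy=k,interpolation=cv2.INTER_CUBIC)
    for q,c in (((0,0,0),(255,0,0)),((0,-7.5,0),(255,0,0)),((0,7.5,0),(255,0,0)),((0,7.5,-40),(0,255,0)),((0,-7.5,-40),(0,255,0)),((0,0,-54-19),(0,0,255))):
        u=w2p(K,T,st["eef_pos"]+M@np.array(q,float))[0]; cv2.circle(i,tuple(int(x) for x in ((u-b[:2]+.5)*k)),3,c,-1)
    cv2.imwrite(f"pics/t_{n}.png",i[:,:,::-1])
E
```

```text
8.6 [ 466.01923231 -159.0785877     5.9117395 ] [-0.72597429  0.22989021  0.03936926] 0.1787270624114092
```

View pics/t_side.png

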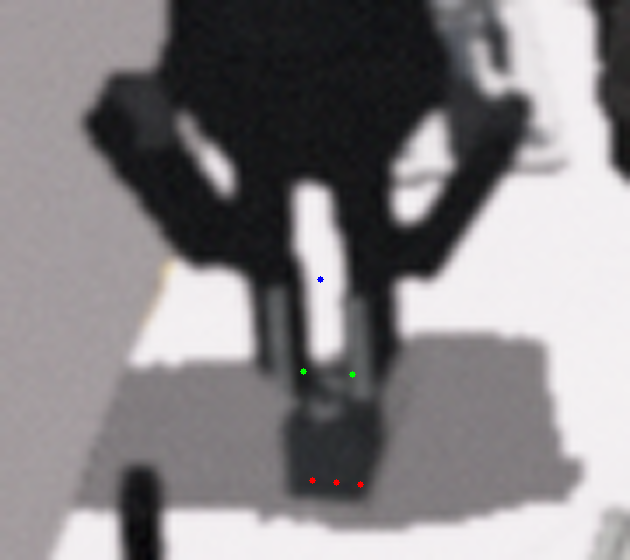

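View pics/t_scene.png

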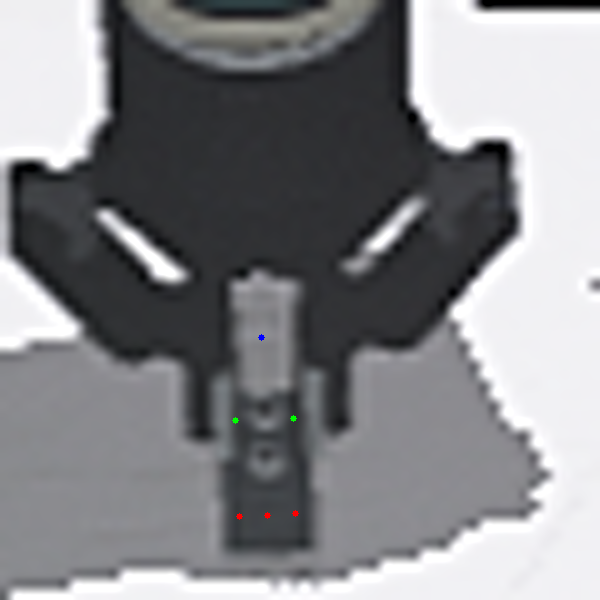

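The two fixed cameras and the wrist view agree that the real fingertips sit about 37 mm short of the reported TCP. The fingers closed to 15 mm just above the block's screws, so the block isn't gripped. I'll reopen and go lower in small steps while checking force.

Emit:
arm_command(
  motion=[
    {"offset": [0, 0, 0], "dr": [0, 0, 0]},
    {"offset": [0, 0, 0], "dr": [0, 0, 0]},
    {"offset": [0.2, 0, 0.5], "dr": [0, 0, 0]},
    {"offset": [0, 0, 0.8], "dr": [0, 0, 0]},
    {"offset": [0, 0, 0.8], "dr": [0, 0, 0]},
    {"offset": [0, 0, 0.6], "dr": [0, 0, 0]},
    {"offset": [0, 0, 0], "dr": [0, 0, 0]},
  ],
  gripper=4.0,
)

```text
t: 9.4
eef_pos: [465.6, -156.7, -22.5]
ee_rot: [-2.533, -1.855, 0.002]
ft_force: [0.8, -0.1, -0.4]
finger_gap: 0.465
```

```bash
python3 - <<'E'
from h import *
st=arm.sense();M=R.from_rotvec(st["ee_rot"]).as_matrix()
print(st["t"],st["eef_pos"],heading(st),st["ft_force"],st["finger_gap"])
i,K,T=cam("side"); save(i,"t8.png",(230,230,320,310),(675,600))
i,K,T=cam("wrist"); save(i,"w8.png",(200,120,440,360),(600,600))
E
```

```text
9.4 [ 465.64070172 -156.71534089  -22.46869514] 1.2639333603981744 [ 0.83212863 -0.06333415 -0.35780972] 0.4648560774963621
```

View pics/t8.png

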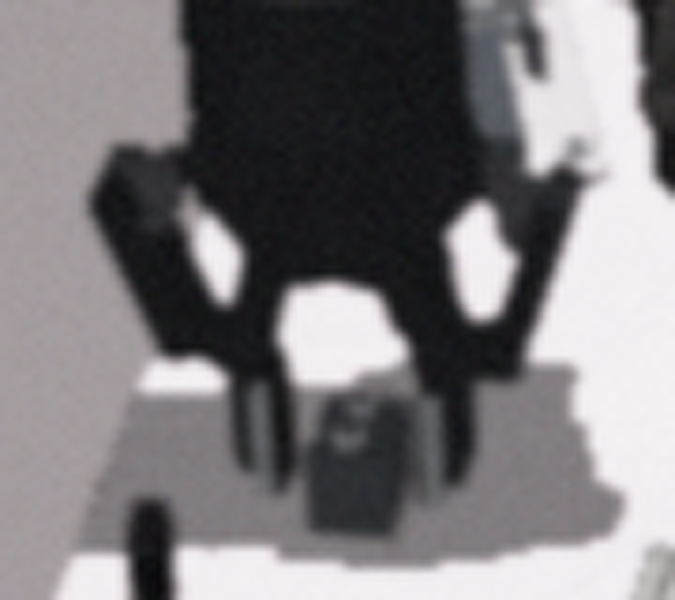

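View pics/w8.png

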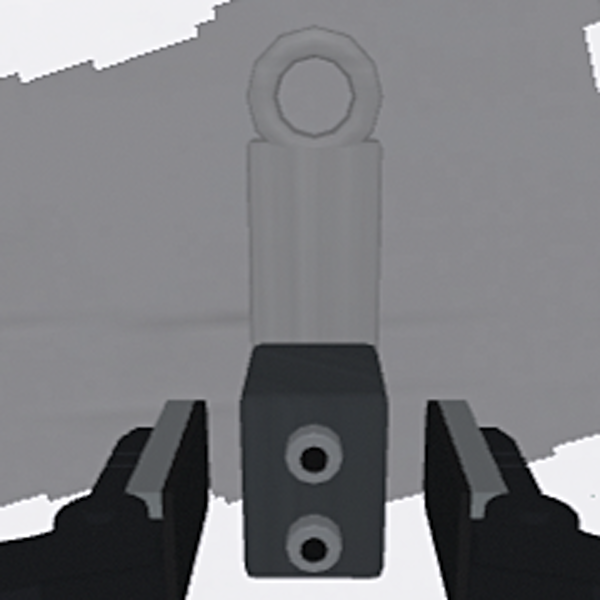

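Emit:
arm_command(
  motion=[
    {"offset": [0, 0, 0.5], "dr": [0, 0, 0]},
    {"offset": [0, 0, 0.4], "dr": [0, 0, 0]},
    {"offset": [0, 0, 0], "dr": [0, 0, 0]},
  ],
)

```text
t: 9.8
eef_pos: [466.2, -157.0, -30.7]
ee_rot: [-2.535, -1.855, 0.001]
ft_force: [-0.2, 0.1, -0.1]
finger_gap: 0.471
```

Emit:
arm_command(
  motion=[
    {"offset": [0, 0, 0], "dr": [0, 0, 0]},
    {"offset": [0, 0, 0], "dr": [0, 0, 0]},
    {"offset": [0, 0, 0], "dr": [0, 0, 0]},
    {"offset": [0, 0, 0], "dr": [0, 0, 0]},
  ],
  gripper=1.5,
  squeeze=60,
)

```text
t: 10.2
eef_pos: [466.7, -157.1, -30.1]
ee_rot: [2.535, 1.855, 0.0]
ft_force: [-0.5, -0.4, 1.4]
finger_gap: 0.271
```

```bash
python3 - <<'E'
from h import *
st=arm.sense();M=R.from_rotvec(st["ee_rot"]).as_matrix()
print(st["t"],st["eef_pos"],heading(st),st["ft_force"],st["finger_gap"]*85.4)
i,K,T=cam("side"); save(i,"t9.png",(230,230,320,310),(675,600))
i,K,T=cam("wrist"); save(i,"w9.png",(200,120,440,360),(600,600));np.savez("w9",i=i,K=K,T=T)
E
```

```text
10.2 [ 466.67164861 -157.07603192  -30.10474819] 1.2637475339735973 [-0.47237388 -0.43417319  1.43755248] 23.171612517202856
```

View pics/t9.png

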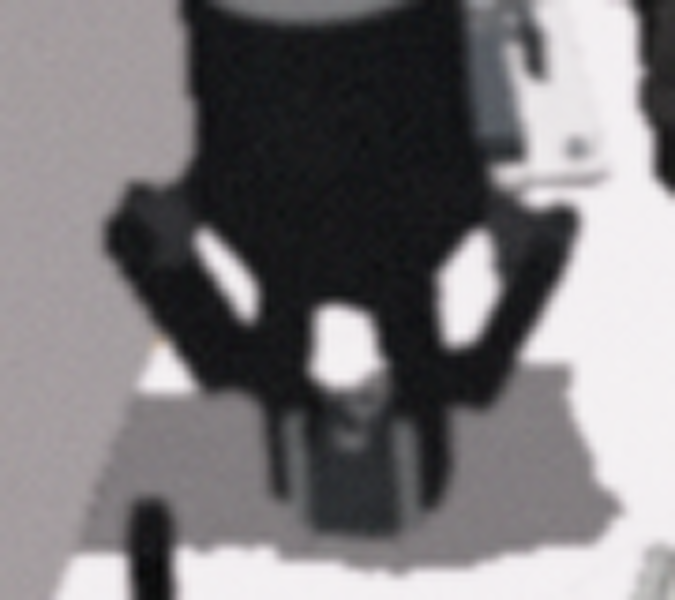

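View pics/w9.png

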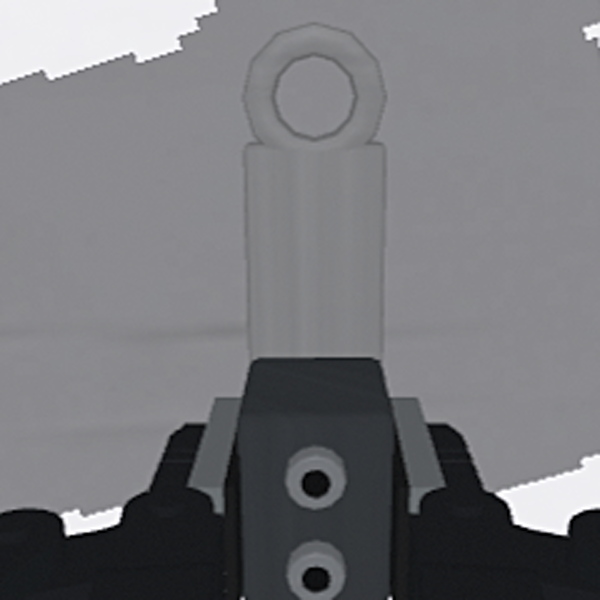

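```bash
python3 - <<'E'
from h import *
d=np.load("w9.npz");K,T=d["K"],d["T"]
st=arm.sense(); hd=heading(st)
e=p2w(K,T,[(314.5/2.5+200,97/2.5+120)],8)[0]; s=p2w(K,T,np.array([(316,482),(316,577)])/2.5+[200,120],38)
print(e,s.mean(0),np.linalg.norm((e-s.mean(0))[:2]))
M=R.from_rotvec(st["ee_rot"]).as_matrix()
for q in (e,s.mean(0)): print("tool",(M.T@(q-st["eef_pos"])).round(1))
b=e-s.mean(0); print("bar hd",np.arctan2(b[1],b[0]),"tool",hd)
E
```

```text
[485.96911956 -98.44820942   8.        ] [ 467.63354044 -157.01567088   38.        ] 61.370522264531765
tool [ 61.7   0.6 -38.1]
tool [  0.3   0.9 -68.1]
bar hd 1.2673943698316867 tool 1.2637165411504325
```

Emit:
arm_command(
  motion=[
    {"offset": [0, 0, -1.5], "dr": [0, 0, 0]},
    {"offset": [0, 0, -2.5], "dr": [0, 0, 0]},
    {"offset": [0, 0, -2], "dr": [0, 0, 0]},
    {"offset": [0, 0, 0], "dr": [0, 0, 0]},
  ],
)

```text
t: 10.7
eef_pos: [468.3, -157.6, 31.7]
ee_rot: [2.532, 1.853, 0.004]
ft_force: [1.2, -0.2, -1.4]
finger_gap: 0.273
```

```bash
python3 - <<'E'
from h import *
print(arm.sense()["finger_gap"]*85.4)
plan((529.7,5,32),1.558,n=8)
E
```

```text
23.280049093478535
from [ 468.3 -157.6   31.7] hd 1.2635 n 8 dr [0.001, 0.0, -0.037]
[2.17, 0.12, -0.0]
[2.16, 0.2, -0.0]
[2.16, 0.28, -0.0]
[2.14, 0.36, -0.0]
[2.13, 0.43, -0.0]
[2.11, 0.51, -0.0]
[2.09, 0.59, -0.0]
[2.07, 0.67, -0.0]
```

Emit:
arm_command(
  motion=[
    {"offset": [2.17, 0.12, 0], "dr": [0, 0, -0.037]},
    {"offset": [2.16, 0.2, 0], "dr": [0, 0, -0.037]},
    {"offset": [2.16, 0.28, 0], "dr": [0, 0, -0.037]},
    {"offset": [2.14, 0.36, 0], "dr": [0, 0, -0.037]},
    {"offset": [2.13, 0.43, 0], "dr": [0, 0, -0.037]},
    {"offset": [2.11, 0.51, 0], "dr": [0, 0, -0.037]},
    {"offset": [2.09, 0.59, 0], "dr": [0, 0, -0.037]},
    {"offset": [2.07, 0.67, 0], "dr": [0, 0, -0.037]},
  ],
)

```text
t: 11.5
eef_pos: [527.3, 6.3, 28.4]
ee_rot: [-2.231, -2.21, 0.002]
ft_force: [-0.2, 0.3, -2.0]
finger_gap: 0.27
```

Emit:
arm_command(
  motion=[
    {"offset": [0, 0, 0], "dr": [0, 0, 0]},
    {"offset": [0, 0, 0], "dr": [0, 0, 0]},
    {"offset": [0, 0, 0], "dr": [0, 0, 0]},
  ],
)

```text
t: 11.8
eef_pos: [527.1, 4.4, 28.9]
ee_rot: [-2.235, -2.207, 0.003]
ft_force: [0.3, 0.3, -1.4]
finger_gap: 0.272
```

```bash
python3 - <<'E'
from h import *
st=arm.sense();M=R.from_rotvec(st["ee_rot"]).as_matrix()
print(st["t"],st["eef_pos"],heading(st),st["ft_force"],st["finger_gap"]*85.4)
i,K,T=cam("wrist"); save(i,"w10.png",(200,60,440,300),(600,600));np.savez("w10",i=i,K=K,T=T)
E
```

```text
11.8 [527.05894176   4.40334682  28.93014802] 1.5582993760754236 [ 0.28817601  0.27745185 -1.39168335] 23.236570685742546
```

View pics/w10.png

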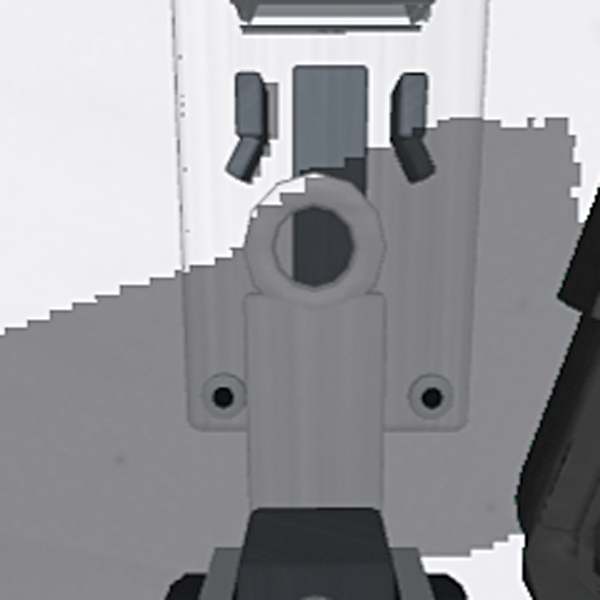

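```bash
python3 - <<'E'
from h import *
d=np.load("w10.npz");K,T=d["K"],d["T"]
f=lambda p,z:p2w(K,T,np.array(p)/2.5+[200,60],z).round(1)
print("eye",f([(314.5,248)],67)); print("bar",f([(315,297),(315,500)],67))
print("rail",f([(293,70),(368,70)],21),f([(331,70)],21)); print("cheek",f([(251,75),(410,75)],32), f([(265,100),(393,100)],32))
print("plate",f([(190,430),(467,430)],8)); print("screws",f([(223,397),(431,397)],8))
print("yoke front", f([(242,28),(420,28)],18),f([(245,5),(418,5)],41))
plan((531,5.5,-5),1.558)
E
```

```text
eye [[528.1  65.8  67. ]]
bar [[528.1  57.9  67. ]
 [527.7  22.4  67. ]]
rail [[524.   99.9  21. ]
 [539.4  99.7  21. ]] [[531.8  99.8  21. ]]
cheek [[516.2  97.3  32. ]
 [546.9  96.9  32. ]] [[518.7  92.8  32. ]
 [543.7  92.5  32. ]]
plate [[496.7  20.5   8. ]
 [565.   19.7   8. ]]
screws [[505.2  28.7   8. ]
 [555.9  28.1   8. ]]
yoke front [[513.6 108.4  18. ]
 [550.3 108.   18. ]] [[516.1 107.6  41. ]
 [547.2 107.2  41. ]]
from [527.2   4.2  29.1] hd 1.558 n 1 dr [-0.001, 0.001, -0.0]
[0.13, 0.38, 3.41]
```

Emit:
arm_command(
  motion=[
    {"offset": [0, 0.18, 0.5], "dr": [0, 0, 0]},
    {"offset": [0, 0.17, 1.0], "dr": [0, 0, 0]},
    {"offset": [0, 0, 1.0], "dr": [0, 0, 0]},
    {"offset": [0, 0, 0.8], "dr": [0, 0, 0]},
    {"offset": [0, 0, 0.3], "dr": [0, 0, 0]},
    {"offset": [0, 0, 0], "dr": [0, 0, 0]},
    {"offset": [0, 0, 0], "dr": [0, 0, 0]},
  ],
)

```text
t: 12.55
eef_pos: [531.6, 5.7, -6.2]
ee_rot: [-2.233, -2.209, -0.0]
ft_force: [-0.2, 0.7, -1.8]
finger_gap: 0.272
```

```bash
python3 - <<'E'
from h import *
st=arm.sense();M=R.from_rotvec(st["ee_rot"]).as_matrix()
print(st["t"],st["eef_pos"],heading(st),st["ft_force"],st["moment"])
i,K,T=cam("wrist"); save(i,"w11.png",(200,60,440,300),(600,600));np.savez("w11",i=i,K=K,T=T)
i,K,T=cam("side"); save(i,"si11.png",(240,180,340,255),(800,600))
E
```

```text
12.55 [531.56274586   5.66195868  -6.23049053] 1.5599225236938847 [-0.23510751  0.66444418 -1.75893921] [-0.00635788 -0.00322396 -0.02353485]
```

View pics/w11.png

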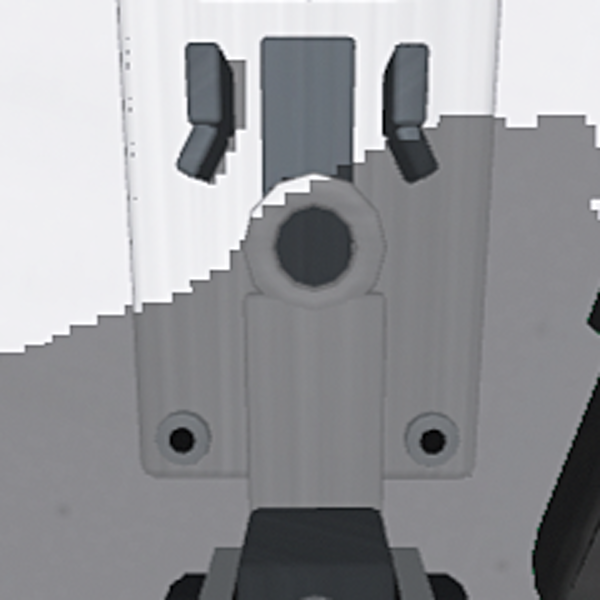

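View pics/si11.png

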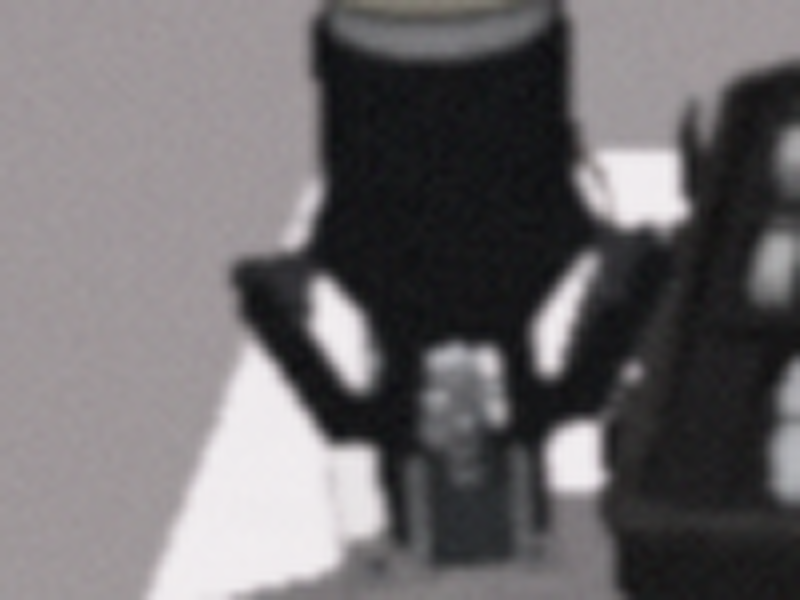

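Emit:
arm_command(
  motion=[
    {"offset": [0, -0.12, 0.15], "dr": [0, 0, 0]},
    {"offset": [0, 0, 0.15], "dr": [0, 0, 0]},
    {"offset": [0, 0, 0], "dr": [0, 0, 0]},
    {"offset": [0, 0, 0], "dr": [0, 0, 0]},
  ],
)

```text
t: 13.05
eef_pos: [530.3, 5.4, -9.1]
ee_rot: [2.234, 2.209, -0.0]
ft_force: [-0.9, -0.4, 0.8]
finger_gap: 0.27
```

Emit:
arm_command(
  motion=[
    {"offset": [0.5, 0, 0], "dr": [0, 0, 0]},
    {"offset": [0.5, 0, 0], "dr": [0, 0, 0]},
    {"offset": [0.5, 0, 0], "dr": [0, 0, 0]},
    {"offset": [0.5, 0, 0], "dr": [0, 0, 0]},
    {"offset": [0.5, 0, 0], "dr": [0, 0, 0]},
    {"offset": [0.5, 0, 0], "dr": [0, 0, 0]},
    {"offset": [0, 0, 0], "dr": [0, 0, 0]},
  ],
)

```text
t: 13.75
eef_pos: [530.8, 37.1, -9.1]
ee_rot: [-2.232, -2.21, -0.002]
ft_force: [-0.8, 0.4, 2.7]
finger_gap: 0.27
```

```bash
python3 - <<'E'
from h import *
st=arm.sense();M=R.from_rotvec(st["ee_rot"]).as_matrix()
print(st["t"],st["eef_pos"],heading(st),st["ft_force"],st["moment"])
i,K,T=cam("wrist"); save(i,"w12.png",(200,60,440,300),(600,600));np.savez("w12",i=i,K=K,T=T)
E
```

```text
13.75 [530.79331609  37.07021727  -9.08403218] 1.561143569693659 [-0.75639817  0.44371101  2.69320696] [ 0.13785351  0.02894334 -0.05654135]
```

View pics/w12.png

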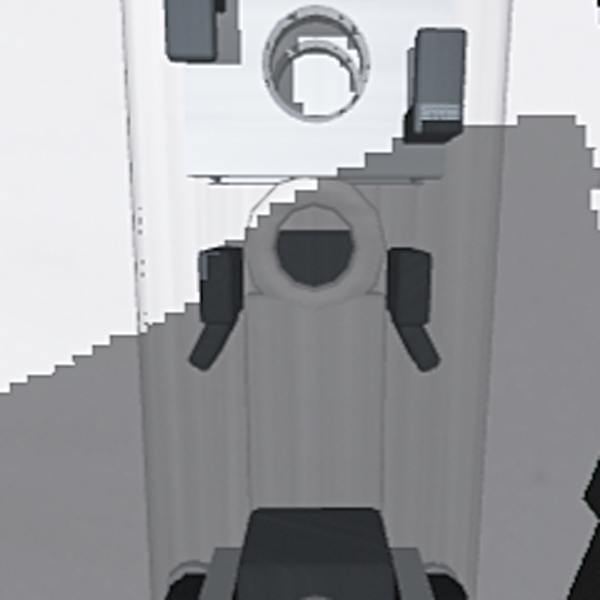

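Emit:
arm_command(
  motion=[
    {"offset": [0.5, 0, 0], "dr": [0, 0, 0]},
    {"offset": [0.5, 0, 0], "dr": [0, 0, 0]},
    {"offset": [0.5, 0, 0], "dr": [0, 0, 0]},
    {"offset": [0.5, 0, 0], "dr": [0, 0, 0]},
    {"offset": [0.4, 0, 0], "dr": [0, 0, 0]},
    {"offset": [0, 0, 0], "dr": [0, 0, 0]},
  ],
)

```text
t: 14.4
eef_pos: [531.0, 60.5, -9.1]
ee_rot: [-2.233, -2.21, -0.001]
ft_force: [-1.2, -1.0, 4.7]
finger_gap: 0.272
```

Emit:
arm_command(
  motion=[
    {"offset": [0.2, 0, 0], "dr": [0, 0, 0]},
    {"offset": [0.1, 0, 0], "dr": [0, 0, 0]},
    {"offset": [0, 0, 0], "dr": [0, 0, 0]},
  ],
)

```text
t: 14.7
eef_pos: [531.0, 62.0, -9.1]
ee_rot: [2.234, 2.208, -0.001]
ft_force: [0.0, -4.8, 6.2]
finger_gap: 0.268
```

```bash
python3 - <<'E'
from h import *
st=arm.sense();M=R.from_rotvec(st["ee_rot"]).as_matrix()
print(st["t"],st["eef_pos"],heading(st),st["ft_force"],st["moment"])
i,K,T=cam("wrist"); save(i,"w13.png",(200,60,440,300),(600,600));np.savez("w13",i=i,K=K,T=T)
E
```

```text
14.7 [531.02000673  61.99864765  -9.08884358] 1.5593491136046347 [ 0.00983812 -4.82992796  6.24069631] [-0.85527337  0.01089754 -0.02007158]
```

View pics/w13.png

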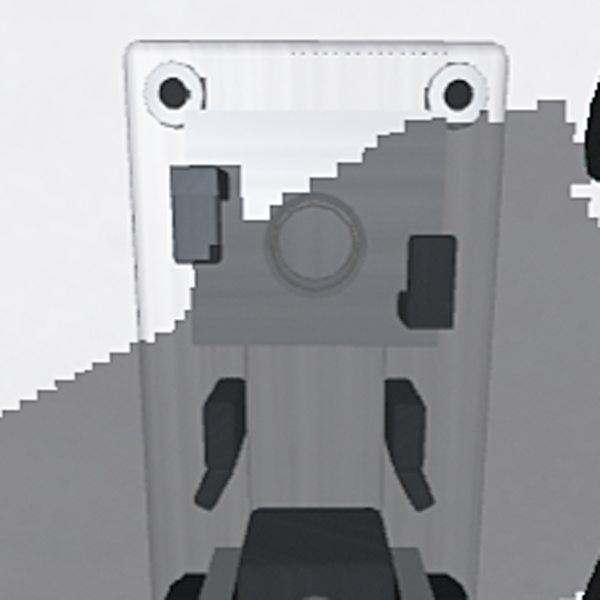

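Emit:
arm_command(
  motion=[
    {"offset": [0.15, 0, 0], "dr": [0, 0, 0]},
    {"offset": [0, 0, 0], "dr": [0, 0, 0]},
  ],
)

```text
t: 14.95
eef_pos: [531.1, 63.5, -9.1]
ee_rot: [2.234, 2.208, -0.001]
ft_force: [-0.5, -4.5, 6.0]
finger_gap: 0.271
```

```bash
python3 - <<'E'
from h import *
st=arm.sense()
print(st["t"],st["eef_pos"],heading(st),st["ft_force"])
i,K,T=cam("wrist"); save(i,"w14.png",(290,120,370,200),(600,600));np.savez("w14",i=i,K=K,T=T)
i,K,T=cam("scene"); save(i,"sc14.png",(280,180,330,230),(600,600))
E
```

```text
14.95 [531.07838736  63.47259956  -9.08379309] 1.5593176207724264 [-0.54390996 -4.47766316  6.02114247]
```

View pics/w14.png

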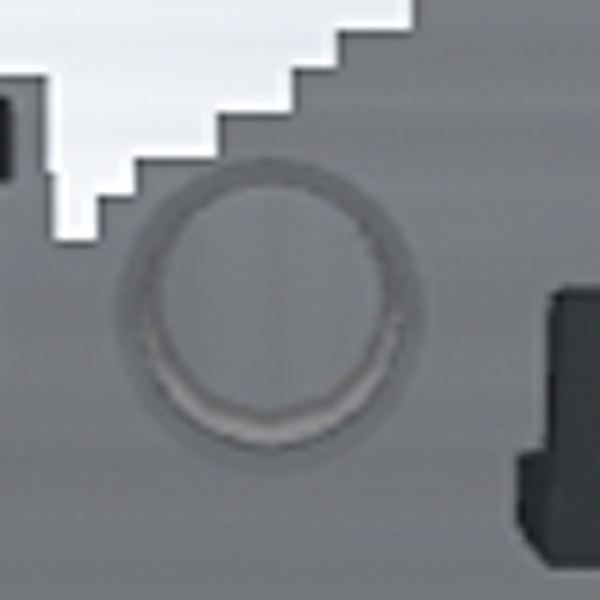

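```bash
python3 - <<'E'
from h import *
d=np.load("w14.npz");K,T=d["K"],d["T"]
f=lambda p,z:p2w(K,T,np.array(p)/7.5+[290,120],z).round(1)
print("ear outer",f([(270,157),(270,468),(115,312),(427,312)],41))
print("ear inner",f([(270,185),(270,445)],35),f([(270,180),(270,445)],41))
print("eye",f([(270,185),(270,415),(158,300),(390,300)],29))
for z in (41,35,29,21,18.5): print(z,[((w2p(K,T,(531.4,125+s,z))-[290,120])*7.5).round(0).tolist() for s in (-6.75,0,6.75)])
E
```

```text
ear outer [[532.2 131.8  41. ]
 [532.  116.7  41. ]
 [524.4 124.5  41. ]
 [539.9 124.3  41. ]]
ear inner [[532.2 130.5  35. ]
 [532.  117.3  35. ]] [[532.2 130.7  41. ]
 [532.  117.9  41. ]]
eye [[532.2 130.6  29. ]
 [532.  118.4  29. ]
 [526.  124.6  29. ]
 [538.6 124.5  29. ]]
41 [[[257.0, 437.0]], [[256.0, 300.0]], [[254.0, 158.0]]]
35 [[[258.0, 427.0]], [[256.0, 296.0]], [[255.0, 160.0]]]
29 [[[259.0, 418.0]], [[257.0, 292.0]], [[255.0, 162.0]]]
21 [[[259.0, 406.0]], [[258.0, 287.0]], [[256.0, 164.0]]]
18.5 [[[259.0, 403.0]], [[258.0, 285.0]], [[256.0, 165.0]]]
```

Emit:
arm_command(
  motion=[
    {"offset": [0.1, 0, 0], "dr": [0, 0, 0]},
    {"offset": [0, 0, 0], "dr": [0, 0, 0]},
    {"offset": [0, 0, 0], "dr": [0, 0, 0]},
  ],
)

```text
t: 15.35
eef_pos: [531.1, 64.3, -9.1]
ee_rot: [2.234, 2.208, -0.001]
ft_force: [-0.0, -4.4, 5.8]
finger_gap: 0.27
```

Emit:
arm_command(
  motion=[
    {"offset": [0.1, 0, 0], "dr": [0, 0, 0]},
    {"offset": [0, 0, 0], "dr": [0, 0, 0]},
    {"offset": [0, 0, 0], "dr": [0, 0, 0]},
  ],
)

```text
t: 15.65
eef_pos: [531.1, 64.7, -9.1]
ee_rot: [2.234, 2.207, -0.002]
ft_force: [-0.2, -7.0, 7.1]
finger_gap: 0.272
```

```bash
python3 - <<'E'
from h import *
st=arm.sense()
print(st["t"],st["eef_pos"],heading(st),st["ft_force"])
i,K,T=cam("wrist"); save(i,"w15.png",(290,120,370,200),(600,600));np.savez("w15",i=i,K=K,T=T)
E
```

```text
15.65 [531.09217571  64.7267895   -9.10051576] 1.5588124189700727 [-0.22739975 -6.98215189  7.06324897]
```

View pics/w15.png

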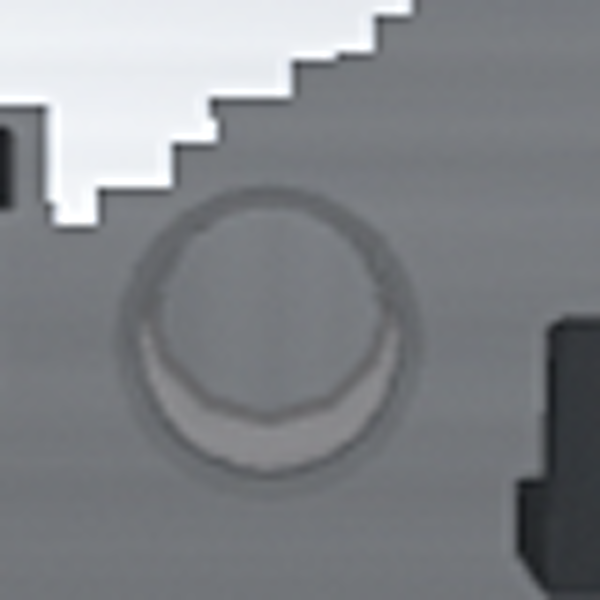

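Emit:
arm_command(
  motion=[
    {"offset": [0, 0, 0], "dr": [0, 0, 0]},
    {"offset": [0, 0, 0], "dr": [0, 0, 0]},
    {"offset": [0, 0, -1], "dr": [0, 0, 0]},
    {"offset": [0, 0, -3], "dr": [0, 0, 0]},
    {"offset": [0, 0, -4], "dr": [0, 0, 0]},
    {"offset": [0, 0, -4], "dr": [0, 0, 0]},
    {"offset": [0, 0, 0], "dr": [0, 0, 0]},
  ],
  gripper=4.2,
)

```text
t: 16.4
eef_pos: [534.7, 67.7, 116.4]
ee_rot: [2.228, 2.206, 0.013]
ft_force: [0.3, -0.1, -0.7]
finger_gap: 0.492
```

```bash
python3 - <<'E'
from h import *
i,K,T=cam("wrist"); save(i,"w16.png",(226,120,426,270),(800,600));np.savez("w16",i=i,K=K,T=T)
d=np.load("w1.npz"); K,T=d["K"],d["T"]
f=lambda p,z:p2w(K,T,np.array(p)/3.53+[230,110],z).round(1)
print("paddle top",f([(497,500),(555,540)],90),f([(526,520)],90),"stand cor",f([(475,370),(405,498),(607,457)],36))
plan((412,-262,160),1.0)
E
```

```text
paddle top [[ 416.2 -258.4   90. ]
 [ 409.3 -279.2   90. ]] [[ 412.8 -268.8   90. ]] stand cor [[ 443.5 -248.7   36. ]
 [ 393.7 -239.8   36. ]
 [ 427.8 -301.8   36. ]]
from [533.  67. 114.] hd 1.5603 n 8 dr [0.001, -0.0, 0.07]
[-4.13, -1.47, -0.59]
[-4.22, -1.17, -0.59]
[-4.29, -0.88, -0.58]
[-4.34, -0.57, -0.58]
[-4.37, -0.27, -0.58]
[-4.38, 0.04, -0.58]
[-4.37, 0.34, -0.58]
[-4.33, 0.65, -0.58]
```

View pics/w16.png

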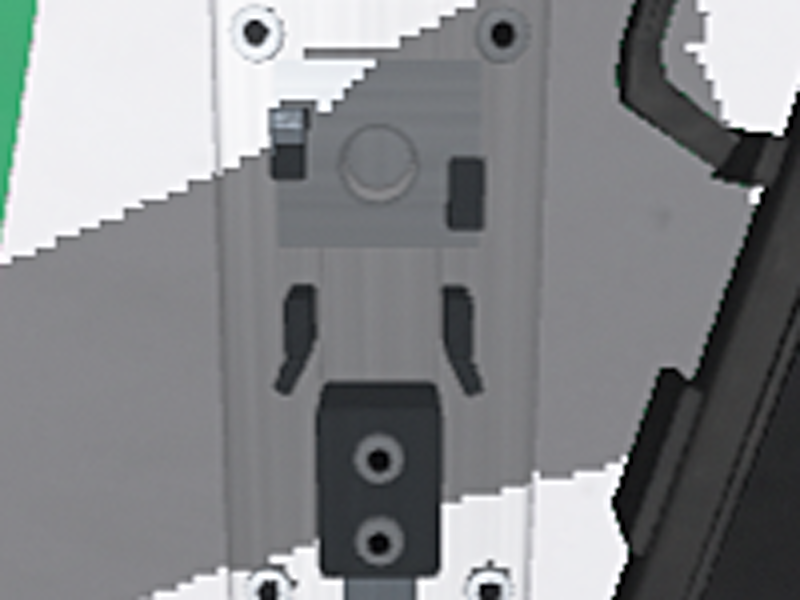

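```bash
python3 -c "
from h import *
plan((413,-268,140),1.26,n=8)"
```

```text
from [533.  67. 114.] hd 1.5603 n 8 dr [0.001, -0.0, 0.038]
[-4.2, -1.45, -0.34]
[-4.25, -1.29, -0.34]
[-4.3, -1.13, -0.33]
[-4.34, -0.97, -0.33]
[-4.37, -0.81, -0.33]
[-4.4, -0.65, -0.33]
[-4.42, -0.48, -0.33]
[-4.44, -0.31, -0.33]
```

Emit:
arm_command(
  motion=[
    {"offset": [-4.2, -1.45, -0.3], "dr": [0, 0, 0.038]},
    {"offset": [-4.25, -1.3, -0.3], "dr": [0, 0, 0.038]},
    {"offset": [-4.3, -1.1, -0.3], "dr": [0, 0, 0.038]},
    {"offset": [-4.3, -1.0, -0.3], "dr": [0, 0, 0.038]},
    {"offset": [-4.4, -0.8, -0.3], "dr": [0, 0, 0.038]},
    {"offset": [-4.4, -0.65, -0.3], "dr": [0, 0, 0.038]},
    {"offset": [-4.4, -0.5, -0.3], "dr": [0, 0, 0.038]},
    {"offset": [-4.4, -0.3, -0.3], "dr": [0, 0, 0.038]},
  ],
)

```text
t: 17.25
eef_pos: [409.1, -268.8, 134.1]
ee_rot: [-2.542, -1.843, 0.001]
ft_force: [1.4, -1.3, 0.3]
finger_gap: 0.491
```

Emit:
arm_command(
  motion=[
    {"offset": [0, 0, 0], "dr": [0, 0, 0]},
    {"offset": [0, 0, 0], "dr": [0, 0, 0]},
    {"offset": [0, 0, 0], "dr": [0, 0, 0]},
  ],
)

```text
t: 17.55
eef_pos: [410.7, -266.2, 134.2]
ee_rot: [-2.539, -1.847, -0.0]
ft_force: [-0.2, -0.2, 0.1]
finger_gap: 0.492
```

```bash
python3 - <<'E'
from h import *
st=arm.sense(); print(st["t"],st["eef_pos"],heading(st),st["joint_positions"])
i,K,T=cam("wrist"); save(i,"w17.png",(220,160,420,310),(800,600));np.savez("w17",i=i,K=K,T=T)
i,K,T=cam("side"); save(i,"si17.png",(200,240,320,360),(600,600));np.savez("si17",i=i,K=K,T=T)
E
```

```text
17.55 [ 410.6906661  -266.16169243  134.17502302] 1.2580614111257222 [ 0.7992196   0.30781917 -0.34064841  2.02518529  0.13619879  0.83128091
  0.06847723]
```

View pics/w17.png

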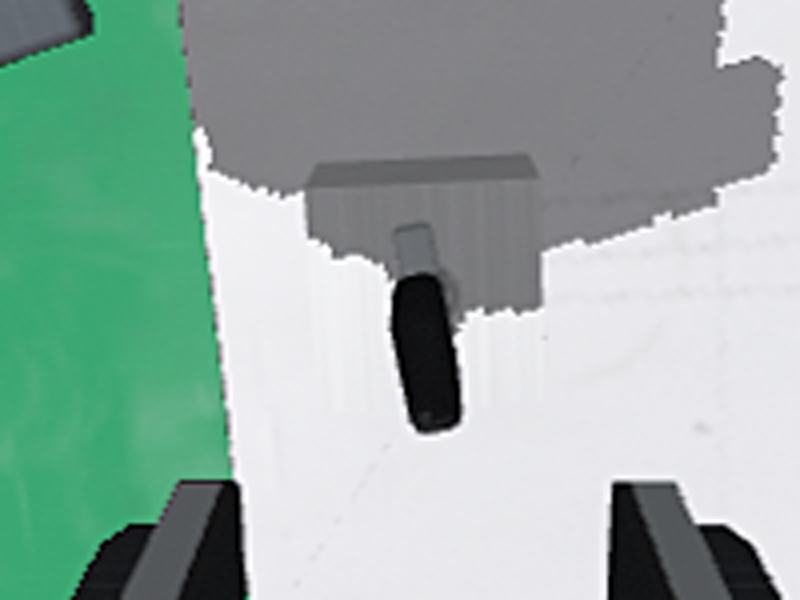

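View pics/si17.png

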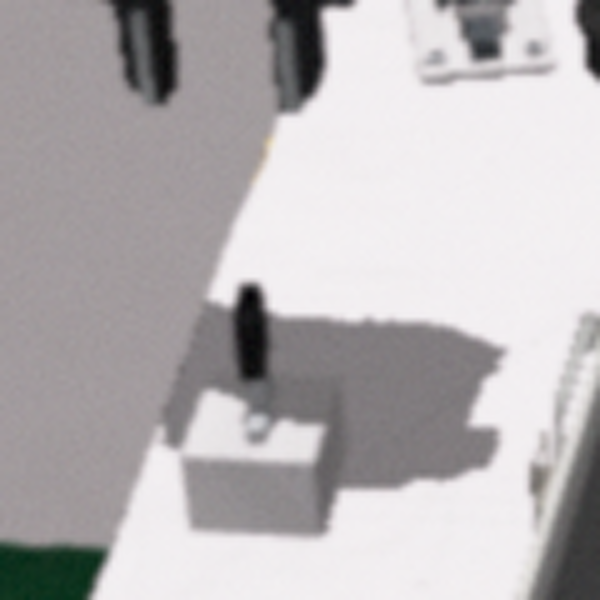

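```bash
python3 - <<'E'
from h import *
d=np.load("w17.npz");K,T=d["K"],d["T"]
save(cv2.convertScaleAbs(d["i"][200:280,300:350],alpha=4,beta=20),"w17z.png",None,(500,800)[:2] and (375,600))
f=lambda p,z:p2w(K,T,np.array(p)/4.+[220,160],z)
for nm,p,z in (("cb L",[(398,275),(393,230)],44),("cb R",[(440,270),(431,228)],44),("pad L",[(413,425),(395,320)],90),("pad R",[(461,415),(449,320)],90),("stand top",[(307,187),(540,180)],36)):
    q=f(p,z); v=q[1]-q[0]; print(nm,q.round(1).tolist(),np.arctan2(v[1],v[0]).round(3))
print("cb end",f([(414,226)],44)); print("pad end",f([(437,430)],90))
E
```

```text
cb L [[406.5, -263.5, 44.0], [408.5, -254.1, 44.0]] 1.361
cb R [[415.1, -265.1, 44.0], [416.1, -256.1, 44.0]] 1.467
pad L [[404.9, -280.0, 90.0], [407.9, -260.6, 90.0]] 1.416
pad R [[413.6, -280.8, 90.0], [416.8, -263.5, 90.0]] 1.384
stand top [[393.6, -241.4, 36.0], [440.5, -255.0, 36.0]] -0.282
cb end [[ 412.89718685 -254.66536421   44.        ]]
pad end [[ 408.65550287 -282.15121444   90.        ]]
```

View pics/w17z.png

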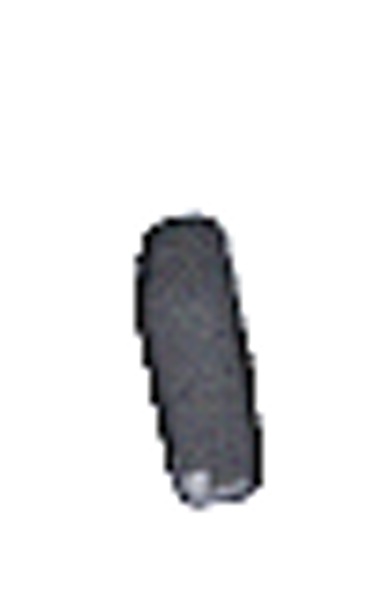

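```bash
python3 -c "
from h import *
plan((409.6,-271.0,80),1.40,n=3)"
```

```text
from [ 411.  -266.1  134.4] hd 1.2589 n 3 dr [-0.0, -0.0, -0.047]
[-0.17, 0.01, 1.81]
[-0.17, -0.0, 1.81]
[-0.17, -0.01, 1.81]
```

Emit:
arm_command(
  motion=[
    {"offset": [-0.17, 0, 1.8], "dr": [0, 0, -0.047]},
    {"offset": [-0.17, 0, 1.8], "dr": [0, 0, -0.047]},
    {"offset": [-0.17, 0, 1.8], "dr": [0, 0, -0.047]},
    {"offset": [0, 0, 0], "dr": [0, 0, 0]},
    {"offset": [0, 0, 0], "dr": [0, 0, 0]},
  ],
  gripper=3.0,
)

```text
t: 18.15
eef_pos: [409.6, -271.9, 80.8]
ee_rot: [-2.405, -2.02, -0.0]
ft_force: [-0.1, -0.0, -0.5]
finger_gap: 0.351
```

```bash
python3 - <<'E'
from h import *
st=arm.sense(); print(st["t"],st["eef_pos"],heading(st))
i,K,T=cam("wrist"); save(i,"w18.png",(220,160,420,310),(800,600));np.savez("w18",i=i,K=K,T=T)
plan((409.6,-271.0,25),1.40,n=3)
E
```

```text
18.15 [ 409.62129469 -271.88349957   80.84535715] 1.3973279538448045
from [ 410.  -272.3   81.3] hd 1.3972 n 3 dr [0.0, 0.0, -0.001]
[0.04, -0.02, 1.88]
[0.04, -0.02, 1.88]
[0.04, -0.02, 1.88]
```

View pics/w18.png

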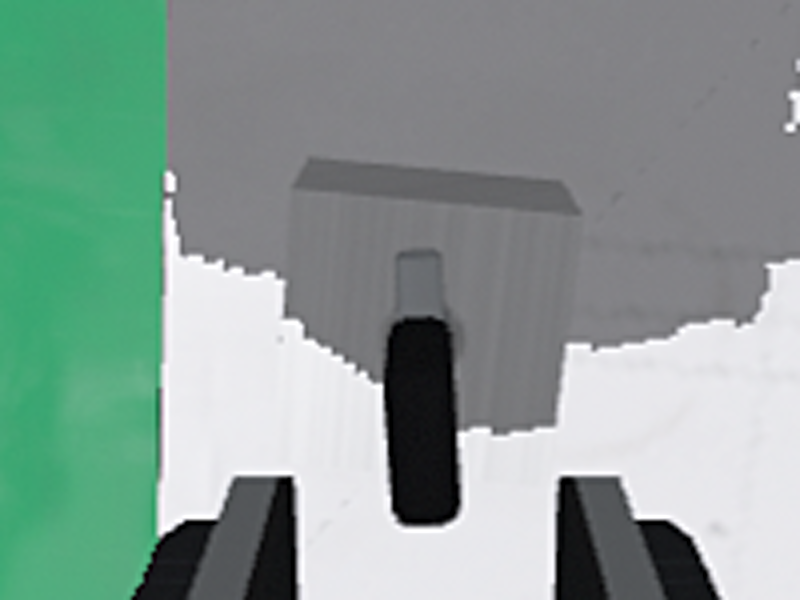

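Emit:
arm_command(
  motion=[
    {"offset": [0.04, 0, 1.9], "dr": [0, 0, -0.03]},
    {"offset": [0.04, 0, 1.9], "dr": [0, 0, 0]},
    {"offset": [0.04, 0, 1.2], "dr": [0, 0, 0]},
    {"offset": [0, 0, 0.6], "dr": [0, 0, 0]},
    {"offset": [0, 0, 0], "dr": [0, 0, 0]},
    {"offset": [0, 0, 0], "dr": [0, 0, 0]},
  ],
)

```text
t: 18.8
eef_pos: [409.9, -271.8, 25.4]
ee_rot: [2.375, 2.055, 0.0]
ft_force: [-0.0, 0.7, 1.0]
finger_gap: 0.35
```

```bash
python3 - <<'E'
from h import *
st=arm.sense(); print(st["t"],st["eef_pos"],heading(st),st["ft_force"])
i,K,T=cam("side"); save(i,"si19.png",(200,240,320,360),(600,600))
i,K,T=cam("wrist"); save(i,"w19.png",(220,160,420,310),(800,600))
E
```

```text
18.8 [ 409.92530341 -271.82992762   25.36601954] 1.4267841131723555 [-0.04196911  0.69039027  1.04977157]
```

View pics/si19.png

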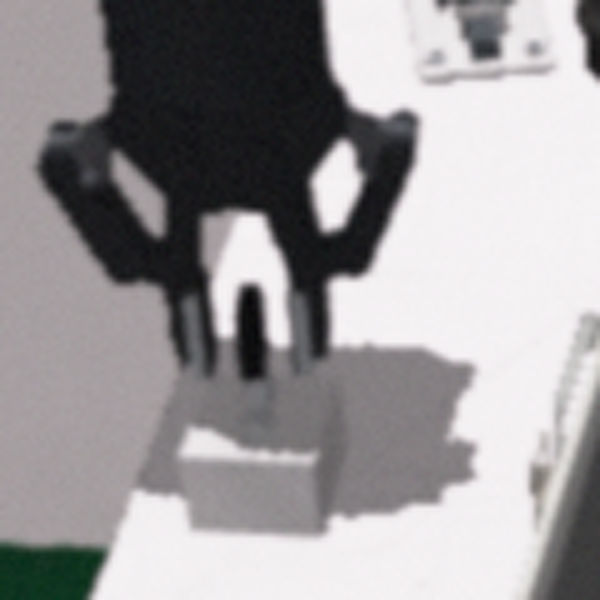

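View pics/w19.png

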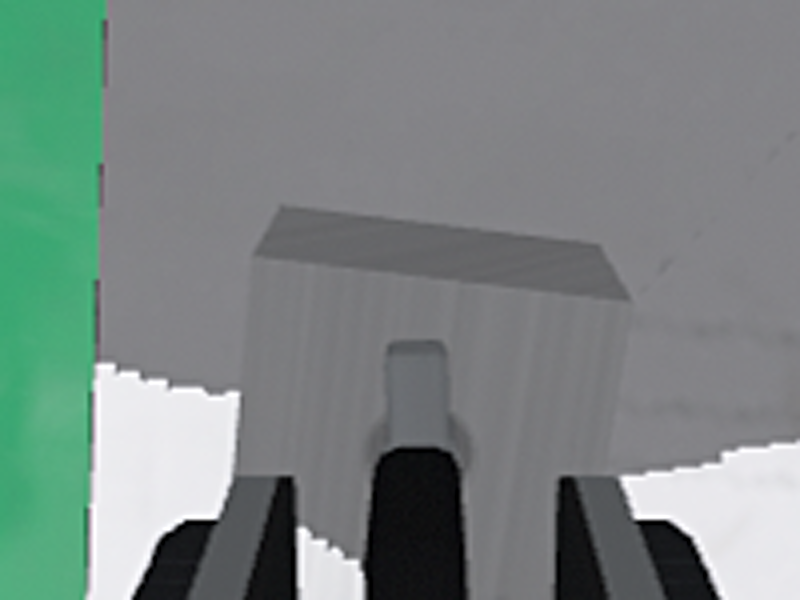

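Emit:
arm_command(
  motion=[
    {"offset": [0, 0, 0], "dr": [0, 0, 0]},
    {"offset": [0, 0, 0], "dr": [0, 0, 0]},
    {"offset": [0, 0, 0], "dr": [0, 0, 0]},
    {"offset": [0, 0, 0], "dr": [0, 0, 0]},
  ],
  gripper=0.3,
  squeeze=70,
)

```text
t: 19.3
eef_pos: [409.8, -272.0, 25.4]
ee_rot: [2.375, 2.055, 0.0]
ft_force: [0.0, 0.2, 5.9]
finger_gap: 0.105
```

Emit:
arm_command(
  motion=[
    {"offset": [0, 0, -1], "dr": [0, 0, 0]},
    {"offset": [0, 0, -2], "dr": [0, 0, 0]},
    {"offset": [0, 0, -3], "dr": [0, 0, 0]},
    {"offset": [0, 0, -3], "dr": [0, 0, 0]},
    {"offset": [0, 0, -1], "dr": [0, 0, 0]},
    {"offset": [0, 0, 0], "dr": [0, 0, 0]},
  ],
)

```text
t: 19.9
eef_pos: [410.1, -272.3, 126.2]
ee_rot: [2.373, 2.053, 0.001]
ft_force: [-0.7, -0.2, -0.5]
finger_gap: 0.107
```

```bash
python3 - <<'E'
from h import *
st=arm.sense(); print(st["t"],st["eef_pos"],heading(st),st["ft_force"],st["finger_gap"]*85.4)
i,K,T=cam("side"); save(i,"si20.png",(200,200,320,320),(600,600))
i,K,T=cam("wrist"); save(i,"w20.png",(220,160,420,310),(800,600));np.savez("w20",i=i,K=K,T=T)
plan((531.4,125,st["eef_pos"][2]),1.558)
E
```

```text
19.9 [ 410.08172428 -272.25623744  126.22886008] 1.426504484988369 [-0.70440609 -0.23654873 -0.47585872] 9.1323776336416
from [ 408.6 -271.4  124. ] hd 1.4266 n 10 dr [-0.0, -0.0, -0.013]
[4.1, 0.65, -0.02]
[4.09, 0.7, -0.02]
[4.08, 0.75, -0.02]
[4.07, 0.81, -0.02]
[4.06, 0.86, -0.02]
[4.05, 0.91, -0.02]
[4.04, 0.97, -0.02]
[4.02, 1.02, -0.02]
[4.01, 1.07, -0.02]
[3.99, 1.12, -0.02]
```

View pics/si20.png

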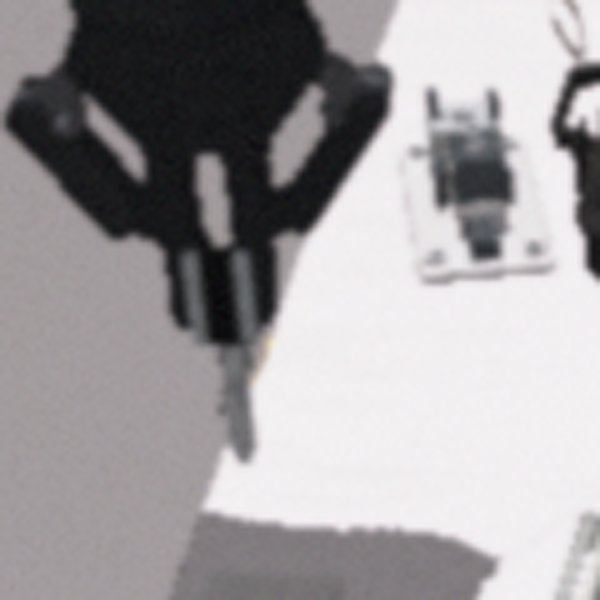

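View pics/w20.png

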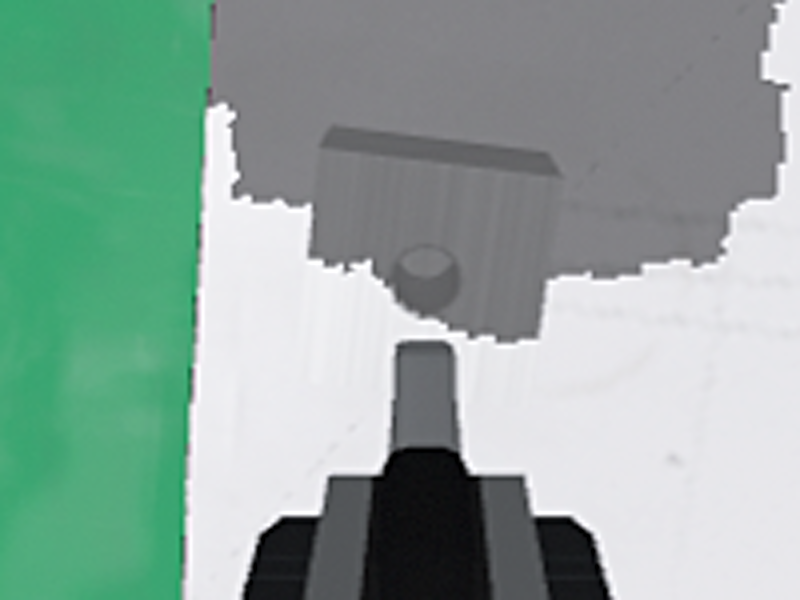

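```bash
python3 - <<'E'
from h import *
d=np.load("w20.npz");K,T=d["K"],d["T"]
f=lambda p,z:p2w(K,T,np.array(p)/4.+[220,160],z).round(1)
print("stand hole",f([(425,281),(425,245),(425,314)],36), "cb end",f([(426,342)],140))
h=1.4267; ux=np.array([np.cos(h),np.sin(h)]);uy=np.array([np.sin(h),-np.cos(h)])
dv=f([(425,281)],36)[0,:2]-np.array([409.85,-272.0]); print("hole - TCP in tool x,y",dv@ux,dv@uy)
for n in ("w16","w5"):
    d=np.load(n+".npz")
d=np.load("w16.npz");K,T=d["K"],d["T"]; print("ear hole w16",p2w(K,T,[(226+378.5/4,120+163/4)],41),T[:3,3])
E
```

```text
stand hole [[ 409.9 -271.8   36. ]
 [ 411.  -264.3   36. ]
 [ 408.9 -278.8   36. ]] cb end [[ 412.5 -254.1  140. ]]
hole - TCP in tool x,y 0.2051071241958104 0.020762167616010494
ear hole w16 [[532.28997432 124.30522176  41.        ]] [533.92469633 133.44402862 293.69091329]
```

Emit:
arm_command(
  motion=[
    {"offset": [4.1, 0.65, 0], "dr": [0, 0, -0.013]},
    {"offset": [4.1, 0.7, 0], "dr": [0, 0, -0.013]},
    {"offset": [4.1, 0.75, 0], "dr": [0, 0, -0.013]},
    {"offset": [4.05, 0.8, 0], "dr": [0, 0, -0.013]},
    {"offset": [4.05, 0.85, 0], "dr": [0, 0, -0.013]},
    {"offset": [4.05, 0.9, 0], "dr": [0, 0, -0.013]},
    {"offset": [4.0, 0.95, 0], "dr": [0, 0, -0.013]},
    {"offset": [4.0, 1.0, 0], "dr": [0, 0, -0.013]},
  ],
)

```text
t: 20.8
eef_pos: [506.0, 46.4, 123.0]
ee_rot: [-2.263, -2.176, 0.004]
ft_force: [-0.1, -1.2, -0.2]
finger_gap: 0.107
```

Emit:
arm_command(
  motion=[
    {"offset": [4.0, 1.05, 0], "dr": [0, 0, -0.013]},
    {"offset": [3.7, 1.1, 0], "dr": [0, 0, -0.013]},
    {"offset": [0, 0, 0], "dr": [0, 0, 0]},
    {"offset": [0, 0, 0], "dr": [0, 0, 0]},
    {"offset": [0, 0, 0], "dr": [0, 0, 0]},
  ],
)

```text
t: 21.3
eef_pos: [530.1, 119.6, 123.3]
ee_rot: [-2.238, -2.204, 0.005]
ft_force: [0.1, -0.3, -0.3]
finger_gap: 0.101
```

```bash
python3 - <<'E'
from h import *
st=arm.sense(); print(st["t"],st["eef_pos"],heading(st),st["ft_force"],st["finger_gap"]*85.4)
i,K,T=cam("wrist"); save(i,"w21.png",(226,120,426,270),(800,600));np.savez("w21",i=i,K=K,T=T)
plan((531.8,124.5,85),1.558)
E
```

```text
21.3 [530.13551947 119.64437661 123.34701689] 1.555449570022196 [ 0.05353613 -0.31207699 -0.34942467] 8.641361297924634
from [530.4 119.4 123.7] hd 1.5548 n 1 dr [-0.002, 0.001, -0.003]
[0.52, 0.14, 3.87]
```

View pics/w21.png

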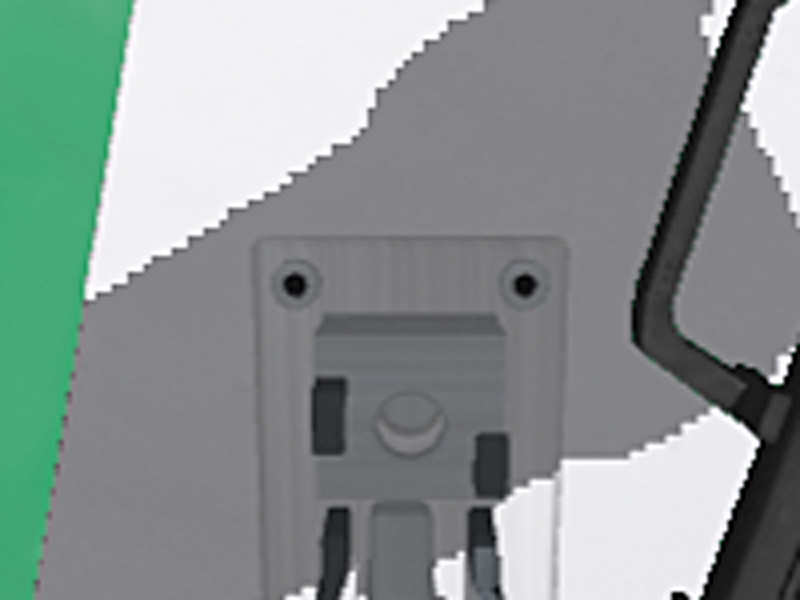

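Emit:
arm_command(
  motion=[
    {"offset": [0.25, 0.07, 1.3], "dr": [0, 0, 0]},
    {"offset": [0.25, 0.07, 1.3], "dr": [0, 0, -0.003]},
    {"offset": [0, 0, 1.2], "dr": [0, 0, 0]},
    {"offset": [0, 0, 0], "dr": [0, 0, 0]},
    {"offset": [0, 0, 0], "dr": [0, 0, 0]},
  ],
)

```text
t: 21.85
eef_pos: [532.3, 126.0, 86.1]
ee_rot: [-2.233, -2.209, 0.002]
ft_force: [0.3, 0.8, -0.6]
finger_gap: 0.105
```

```bash
python3 - <<'E'
from h import *
st=arm.sense(); print(st["t"],st["eef_pos"],heading(st),st["ft_force"],st["finger_gap"]*85.4)
i,K,T=cam("wrist"); save(i,"w22.png",(246,140,406,260),(800,600));np.savez("w22",i=i,K=K,T=T)
i,K,T=cam("side"); save(i,"si22.png",(260,190,330,260),(600,600))
i,K,T=cam("scene"); save(i,"sc22.png",(280,170,330,220),(600,600))
E
```

```text
21.85 [532.25086194 126.04460216  86.13685048] 1.5597468974226727 [ 0.34993601  0.83378558 -0.57773218] 8.959306333010955
```

View pics/w22.png

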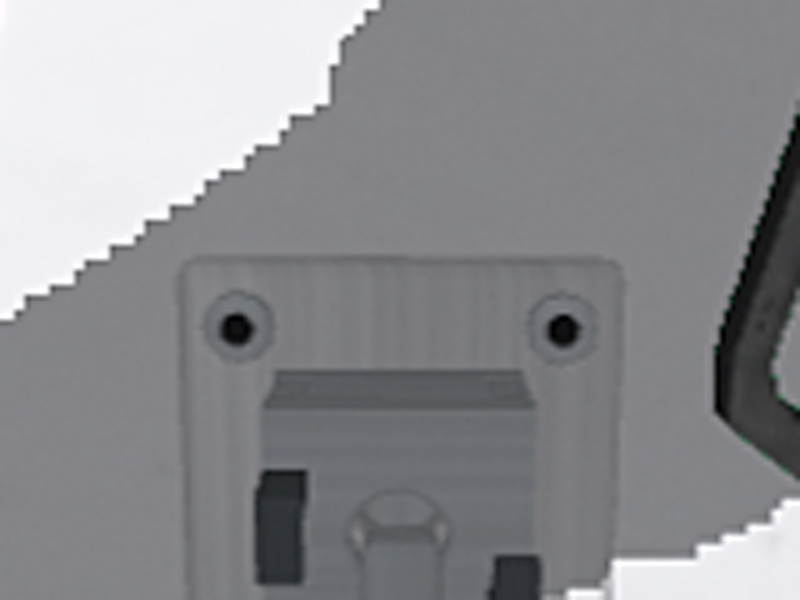

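View pics/si22.png

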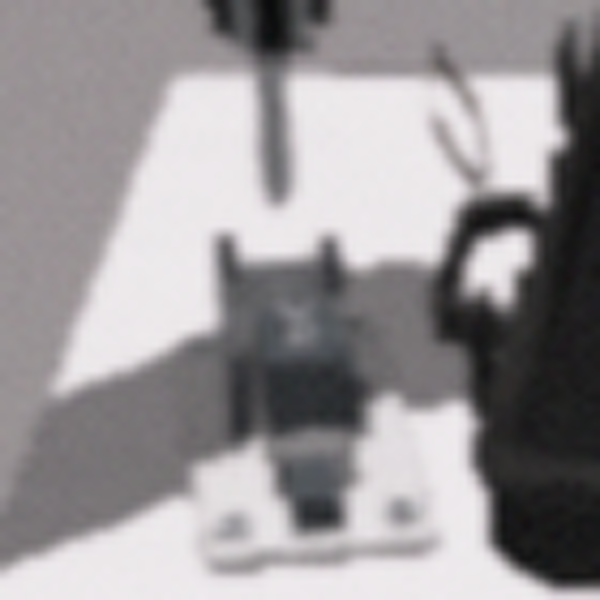

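View pics/sc22.png

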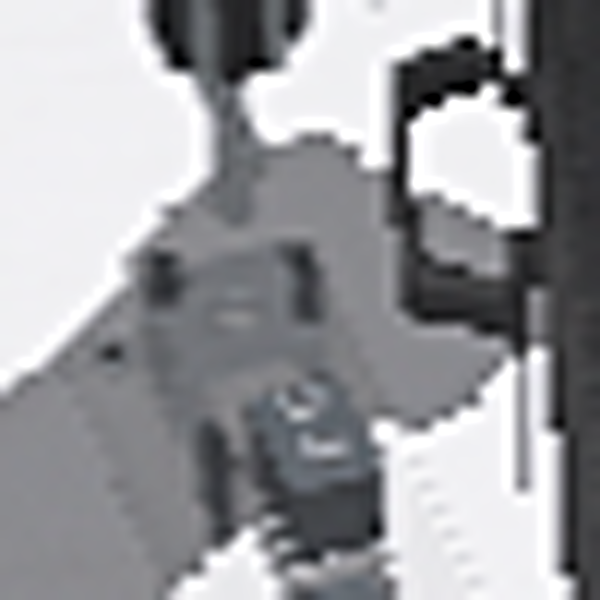

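```bash
python3 - <<'E'
from h import *
d=np.load("w22.npz");K,T=d["K"],d["T"]
f=lambda p,z:p2w(K,T,np.array(p)/5.+[246,140],z).round(1)
print("hole far edge",f([(400,490)],41),"ear back edge",f([(400,408)],41),"plate end",f([(400,258)],8),"yoke sides",f([(265,450),(535,450)],41))
st=arm.sense(); print(st["eef_pos"],heading(st))
for n in ("side","scene"):
    i,K,T=cam(n); p=st["eef_pos"]; b=(260,190,600/70) if n=="side" else (280,170,12)
    print(n,[((w2p(K,T,q)[0]-b[:2])*b[2]).round(0).tolist() for q in ((p[0],p[1],p[2]-19.4),(532,124.5,41))])
plan((532.0,124.5,62),1.558)
E
```

```text
hole far edge [[532.5 131.4  41. ]] ear back edge [[532.7 143.   41. ]] plate end [[532.8 159.3   8. ]] yoke sides [[514.  137.3  41. ]
 [551.2 136.9  41. ]]
[533.00384868 126.27242147  87.1757088 ] 1.559733322315198
side [[274.0, 204.0], [276.0, 285.0]]
scene [[227.0, 217.0], [229.0, 303.0]]
from [533.  126.2  87.3] hd 1.5597 n 1 dr [0.001, -0.0, 0.002]
[-0.17, -0.1, 2.53]
```

Emit:
arm_command(
  motion=[
    {"offset": [-0.13, -0.07, 0.8], "dr": [0, 0, 0]},
    {"offset": [0, 0, 0.8], "dr": [0, 0, 0]},
    {"offset": [0, 0, 0.7], "dr": [0, 0, 0]},
    {"offset": [0, 0, 0], "dr": [0, 0, 0]},
    {"offset": [0, 0, 0], "dr": [0, 0, 0]},
    {"offset": [0, 0, 0], "dr": [0, 0, 0]},
  ],
)

```text
t: 22.7
eef_pos: [532.1, 125.0, 63.9]
ee_rot: [2.234, 2.209, 0.0]
ft_force: [0.1, -0.3, -0.2]
finger_gap: 0.105
```

```bash
python3 - <<'E'
from h import *
st=arm.sense(); print(st["t"],st["eef_pos"],heading(st),st["ft_force"],st["finger_gap"]*85.4)
i,K,T=cam("side"); save(i,"si23.png",(260,190,330,260),(600,600))
i,K,T=cam("scene"); save(i,"sc23.png",(280,170,330,220),(600,600))
E
```

```text
22.7 [532.07948106 124.97371893  63.85807995] 1.5597669370345246 [ 0.12914113 -0.332231   -0.19010635] 8.965317560512489
```

View pics/si23.png

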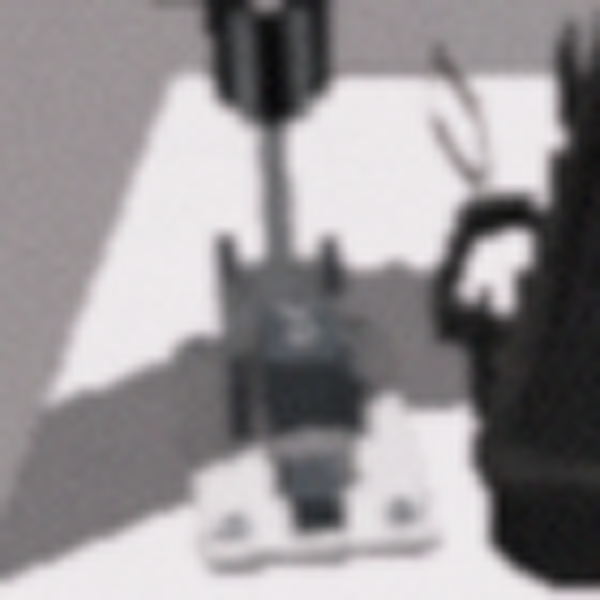

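View pics/sc23.png

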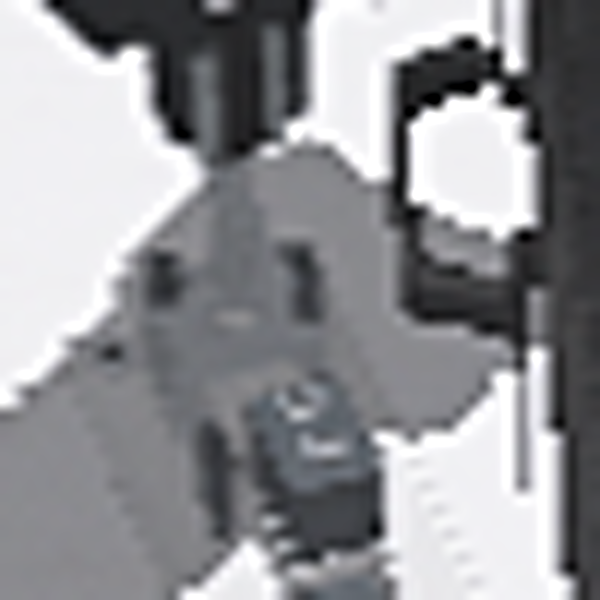

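Emit:
arm_command(
  motion=[
    {"offset": [0, 0, 0.3], "dr": [0, 0, 0]},
    {"offset": [0, 0, 0.2], "dr": [0, 0, 0]},
    {"offset": [0, 0, 0.2], "dr": [0, 0, 0]},
    {"offset": [0, 0, 0], "dr": [0, 0, 0]},
  ],
)

```text
t: 23.2
eef_pos: [531.6, 124.7, 56.4]
ee_rot: [-2.233, -2.209, 0.001]
ft_force: [0.1, 0.3, -1.0]
finger_gap: 0.104
```

Emit:
arm_command(
  motion=[
    {"offset": [0, 0, 0.2], "dr": [0, 0, 0]},
    {"offset": [0, 0, 0.2], "dr": [0, 0, 0]},
    {"offset": [0, 0, 0], "dr": [0, 0, 0]},
  ],
)

```text
t: 23.5
eef_pos: [531.7, 124.7, 52.4]
ee_rot: [-2.234, -2.209, 0.001]
ft_force: [-0.2, 0.5, -2.0]
finger_gap: 0.106
```

Emit:
arm_command(
  motion=[
    {"offset": [0, 0, 0.2], "dr": [0, 0, 0]},
    {"offset": [0, 0, 0.2], "dr": [0, 0, 0]},
    {"offset": [0, 0, 0.2], "dr": [0, 0, 0]},
    {"offset": [0, 0, 0], "dr": [0, 0, 0]},
  ],
)

```text
t: 23.9
eef_pos: [531.7, 124.7, 46.4]
ee_rot: [-2.233, -2.209, 0.001]
ft_force: [-0.3, 1.2, -1.1]
finger_gap: 0.105
```

Emit:
arm_command(
  motion=[
    {"offset": [0, 0, 0.2], "dr": [0, 0, 0]},
    {"offset": [0, 0, 0.2], "dr": [0, 0, 0]},
    {"offset": [0, 0, 0.2], "dr": [0, 0, 0]},
    {"offset": [0, 0, 0], "dr": [0, 0, 0]},
  ],
)

```text
t: 24.3
eef_pos: [531.6, 124.8, 40.4]
ee_rot: [-2.233, -2.209, 0.001]
ft_force: [-0.1, -0.6, -0.3]
finger_gap: 0.101
```

Emit:
arm_command(
  motion=[
    {"offset": [0, 0, 0.2], "dr": [0, 0, 0]},
    {"offset": [0, 0, 0.2], "dr": [0, 0, 0]},
    {"offset": [0, 0, 0.2], "dr": [0, 0, 0]},
    {"offset": [0, 0, 0], "dr": [0, 0, 0]},
  ],
)

```text
t: 24.7
eef_pos: [531.7, 124.7, 34.4]
ee_rot: [-2.233, -2.209, 0.001]
ft_force: [-0.9, 0.9, -0.8]
finger_gap: 0.104
```

Emit:
arm_command(
  motion=[
    {"offset": [0, 0, 0.2], "dr": [0, 0, 0]},
    {"offset": [0, 0, 0.2], "dr": [0, 0, 0]},
    {"offset": [0, 0, 0], "dr": [0, 0, 0]},
  ],
)

```text
t: 25.0
eef_pos: [531.9, 124.8, 30.6]
ee_rot: [-2.234, -2.209, 0.0]
ft_force: [0.1, -0.6, -0.5]
finger_gap: 0.104
```

Emit:
arm_command(
  motion=[
    {"offset": [0, 0, 0.1], "dr": [0, 0, 0]},
    {"offset": [0, 0, 0], "dr": [0, 0, 0]},
  ],
)

```text
t: 25.2
eef_pos: [532.0, 124.9, 30.4]
ee_rot: [2.233, 2.209, -0.0]
ft_force: [-2.1, -0.7, 5.4]
finger_gap: 0.104
```

```bash
python3 - <<'E'
from h import *
st=arm.sense(); print(st["t"],st["eef_pos"],heading(st),st["ft_force"],st["joint_positions"])
i,K,T=cam("side"); save(i,"si24.png",(260,190,330,260),(600,600))
i,K,T=cam("wrist"); save(i,"w24.png",(226,180,426,330),(800,600))
E
```

```text
25.2 [532.00952575 124.88358742  30.41330513] 1.559754654512928 [-2.14056631 -0.73371684  5.44627226] [ 0.06739119  0.58033604 -0.45584628  1.94617585  0.38460887  0.70038574
 -0.63287667]
```

View pics/si24.png

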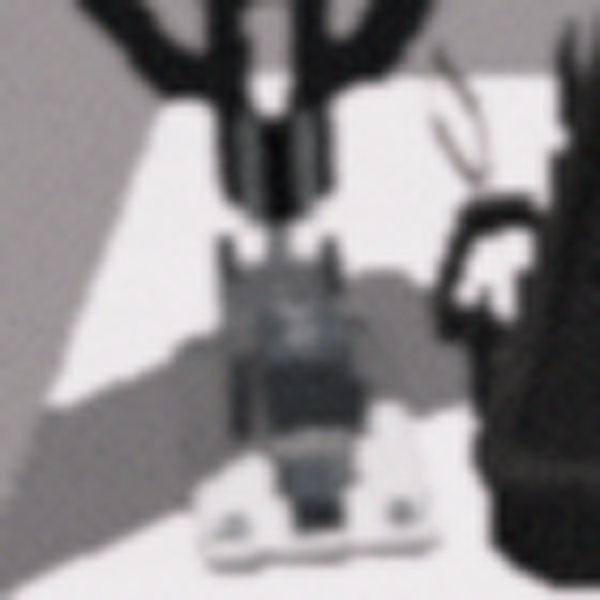

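View pics/w24.png

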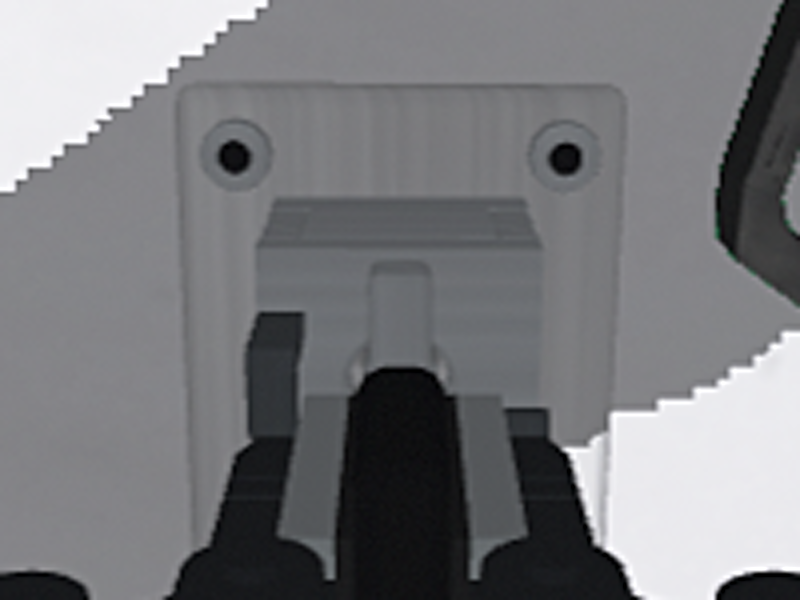

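Emit:
arm_command(
  motion=[
    {"offset": [0, 0, -0.05], "dr": [0, 0, 0.1]},
    {"offset": [0, 0, 0], "dr": [0, 0, 0.12]},
    {"offset": [0, 0, 0], "dr": [0, 0, 0.12]},
    {"offset": [0, 0, 0], "dr": [0, 0, 0.12]},
    {"offset": [0, 0, 0], "dr": [0, 0, 0.12]},
    {"offset": [0, 0, 0], "dr": [0, 0, 0.12]},
    {"offset": [0, 0, 0], "dr": [0, 0, 0.12]},
    {"offset": [0, 0, 0], "dr": [0, 0, 0.12]},
  ],
)

```text
t: 26.1
eef_pos: [532.1, 125.0, 30.5]
ee_rot: [-2.994, -0.951, -0.001]
ft_force: [-0.2, 0.2, 0.7]
finger_gap: 0.107
```

```bash
python3 - <<'E'
from h import *
st=arm.sense(); print(st["t"],st["eef_pos"],heading(st),st["ft_force"],st["moment"],st["joint_positions"][6])
E
```

```text
26.1 [532.13005157 125.00965656  30.46449908] 0.6148961281656808 [-0.2173265   0.17961335  0.74298051] [ 0.02561187  0.02346721 -0.00028763] -1.4100386608854196
```

Emit:
arm_command(
  motion=[
    {"offset": [0, 0, 0], "dr": [0, 0, 0.12]},
    {"offset": [0, 0, 0], "dr": [0, 0, 0.12]},
    {"offset": [0, 0, 0], "dr": [0, 0, 0.1]},
    {"offset": [0, 0, 0], "dr": [0, 0, 0.1]},
    {"offset": [0, 0, 0], "dr": [0, 0, 0]},
    {"offset": [0, 0, 0], "dr": [0, 0, 0]},
  ],
)

```text
t: 26.7
eef_pos: [531.8, 125.3, 30.4]
ee_rot: [-3.128, -0.286, -0.0]
ft_force: [-0.9, 0.6, 1.1]
finger_gap: 0.106
```

```bash
python3 - <<'E'
from h import *
st=arm.sense(); print(st["t"],st["eef_pos"],heading(st),st["ft_force"],st["moment"],st["joint_positions"][6])
E
```

```text
26.7 [531.84160289 125.33013368  30.42142193] 0.18262994432268448 [-0.87025537  0.56344157  1.10001916] [ 0.28388867  0.17584435 -0.01094108] -1.763860069825301
```

Emit:
arm_command(
  motion=[
    {"offset": [0, 0, 0], "dr": [0, 0, 0.08]},
    {"offset": [0, 0, 0], "dr": [0, 0, 0.07]},
    {"offset": [0, 0, 0], "dr": [0, 0, 0.04]},
    {"offset": [0, 0, 0], "dr": [0, 0, 0]},
    {"offset": [0, 0, 0], "dr": [0, 0, 0]},
  ],
)

```text
t: 27.2
eef_pos: [531.9, 125.4, 30.4]
ee_rot: [-3.141, 0.012, -0.0]
ft_force: [-1.6, 2.5, 1.8]
finger_gap: 0.103
```

```bash
python3 - <<'E'
from h import *
st=arm.sense(); print(st["t"],st["eef_pos"],heading(st),st["ft_force"],st["moment"],st["joint_positions"][6])
i,K,T=cam("wrist"); save(i,"w25.png",(226,180,426,330),(800,600))
i,K,T=cam("side"); save(i,"si25.png",(260,190,330,260),(600,600))
E
```

```text
27.2 [531.85825454 125.37264489  30.43347145] -0.007934984507685245 [-1.6031712   2.52362485  1.84867979] [0.53084421 0.27090636 0.00228929] -1.9190911392012016
```

View pics/w25.png

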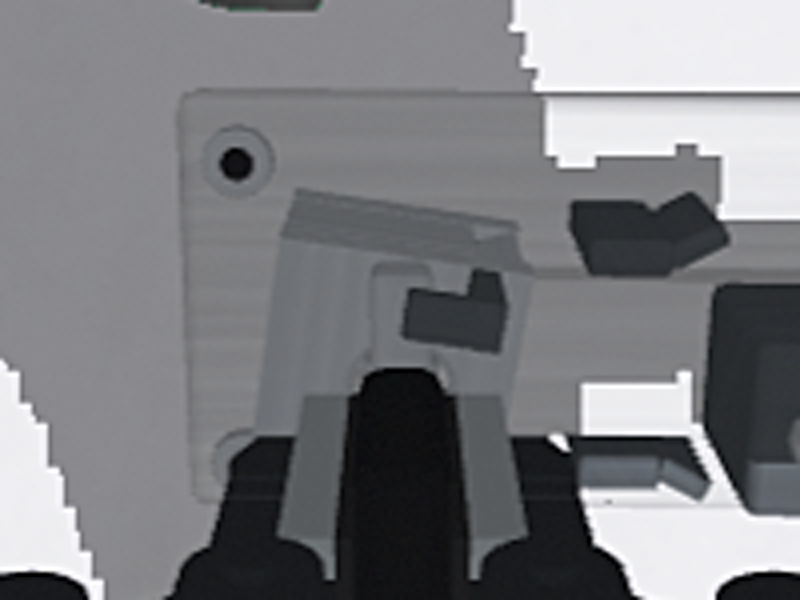

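View pics/si25.png

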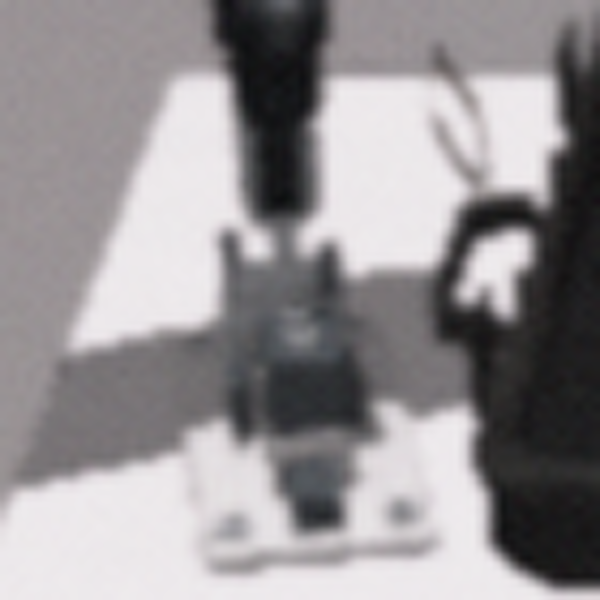

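Emit:
arm_command(
  motion=[
    {"offset": [0, 0, 0], "dr": [0, 0, 0.06]},
    {"offset": [0, 0, 0], "dr": [0, 0, 0.06]},
    {"offset": [0, 0, 0], "dr": [0, 0, 0]},
  ],
)

```text
t: 27.6
eef_pos: [531.8, 125.3, 30.4]
ee_rot: [-3.135, 0.203, 0.0]
ft_force: [-2.1, 2.5, 3.4]
finger_gap: 0.102
```

```bash
python3 - <<'E'
from h import *
st=arm.sense(); print(st["t"],st["eef_pos"],heading(st),st["ft_force"],st["moment"],st["joint_positions"][6])
i,K,T=cam("wrist"); save(i,"w26.png",(226,180,426,330),(800,600))
E
```

```text
27.6 [531.78486392 125.29946999  30.4113173 ] -0.12932585753331274 [-2.08227409  2.50654469  3.37242496] [0.64349066 0.46208995 0.02505071] -2.0179610200712506
```

View pics/w26.png

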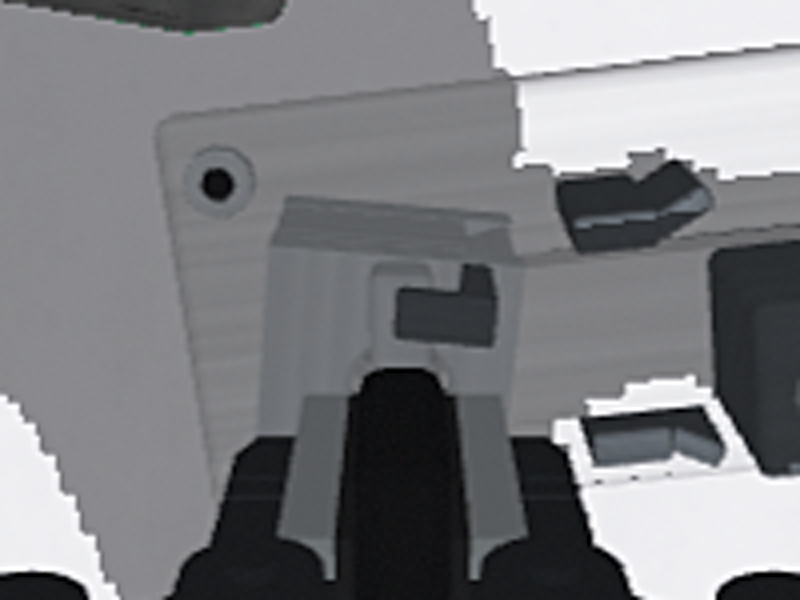

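Emit:
arm_command(
  motion=[
    {"offset": [0, 0, 0], "dr": [0, 0, 0.06]},
    {"offset": [0, 0, 0], "dr": [0, 0, 0.06]},
    {"offset": [0, 0, 0], "dr": [0, 0, 0]},
  ],
)

```text
t: 27.95
eef_pos: [531.8, 125.3, 30.4]
ee_rot: [-3.117, 0.389, 0.0]
ft_force: [-2.3, 3.4, 4.9]
finger_gap: 0.105
```

```bash
python3 - <<'E'
from h import *
st=arm.sense(); print(st["t"],st["eef_pos"],heading(st),st["ft_force"],st["moment"],st["joint_positions"][6])
i,K,T=cam("wrist"); save(i,"w27.png",(226,180,426,330),(800,600))
E
```

```text
27.95 [531.75393901 125.30353707  30.4217618 ] -0.24848962486301573 [-2.30398219  3.42796511  4.91729596] [ 0.75819294  0.61309465 -0.0503731 ] -2.1149789890090607
```

View pics/w27.png

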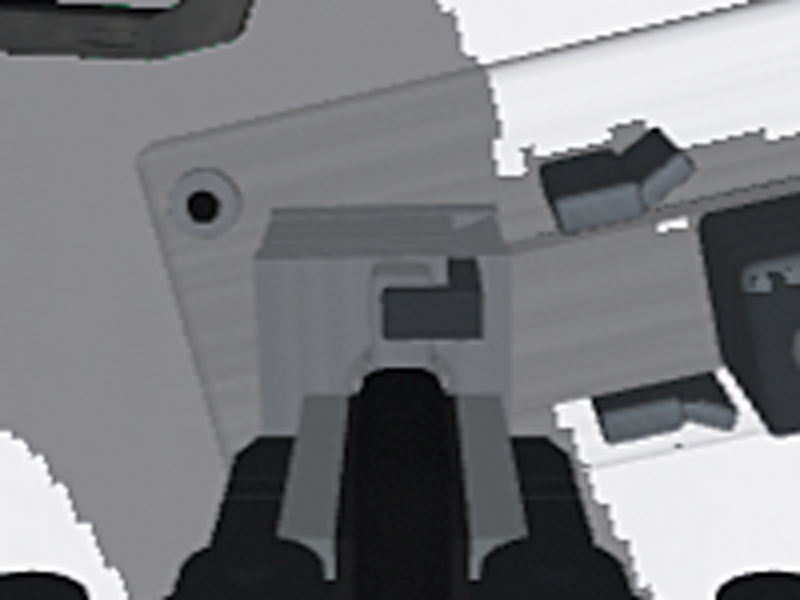

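Emit:
arm_command(
  motion=[
    {"offset": [0, 0, 0], "dr": [0, 0, 0]},
    {"offset": [0, 0, 0], "dr": [0, 0, 0]},
    {"offset": [0, 0, 0], "dr": [0, 0, 0]},
    {"offset": [0, 0, -1], "dr": [0, 0, 0]},
    {"offset": [0, 0, -3], "dr": [0, 0, 0]},
    {"offset": [0, 0, -3], "dr": [0, 0, 0]},
    {"offset": [0, 0, -1.5], "dr": [0, 0, 0]},
    {"offset": [0, 0, 0], "dr": [0, 0, 0]},
  ],
  gripper=2.6,
)

```text
t: 28.8
eef_pos: [534.0, 125.1, 118.3]
ee_rot: [-3.115, 0.392, -0.008]
ft_force: [0.9, -0.7, 0.5]
finger_gap: 0.303
```

Emit:
arm_command(
  motion=[
    {"offset": [0, 0, 0], "dr": [0, 0, 0]},
    {"offset": [0, 0, 0], "dr": [0, 0, 0]},
  ],
)

```text
t: 29.0
eef_pos: [531.1, 124.5, 114.3]
ee_rot: [3.116, -0.392, -0.003]
ft_force: [-0.2, -0.2, -0.9]
finger_gap: 0.305
```

```bash
python3 - <<'E'
from h import *
st=arm.sense(); print(st["t"],st["eef_pos"],heading(st),st["ft_force"],st["joint_positions"][6])
i,K,T=cam("wrist"); save(i,"w28.png",(206,150,446,330),(800,600));np.savez("w28",i=i,K=K,T=T)
i,K,T=cam("side"); save(i,"si28.png",(260,190,330,260),(600,600))
i,K,T=cam("scene"); save(i,"sc28.png",(280,180,330,230),(600,600))
E
```

```text
29.0 [531.06920303 124.4836129  114.26050361] -0.25020039704189995 [-0.19457867 -0.23153063 -0.9491168 ] -2.114465730311106
```

View pics/w28.png

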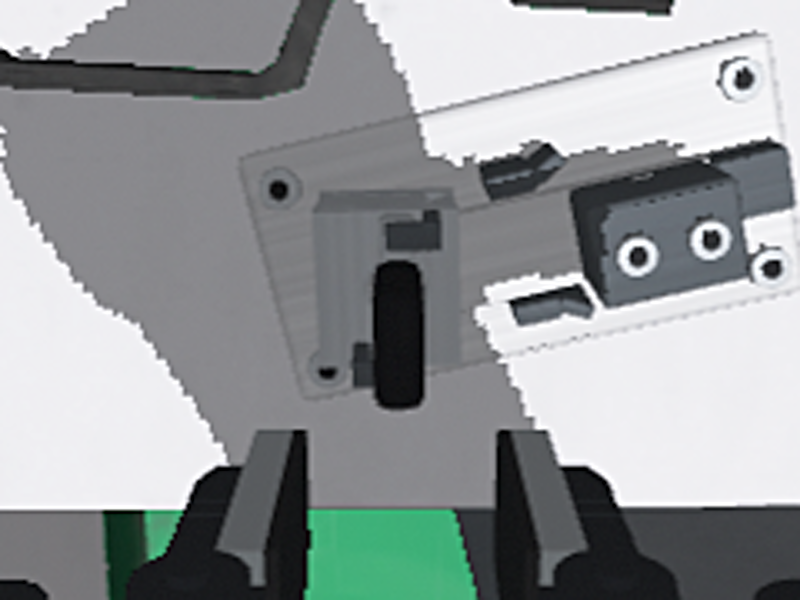

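View pics/si28.png

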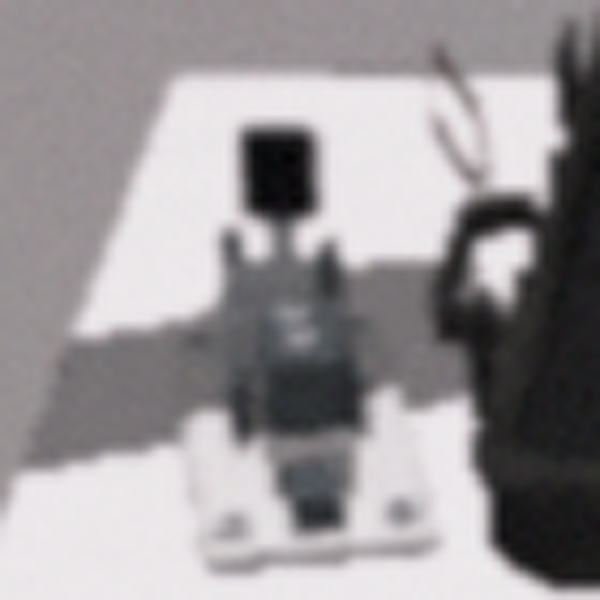

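View pics/sc28.png

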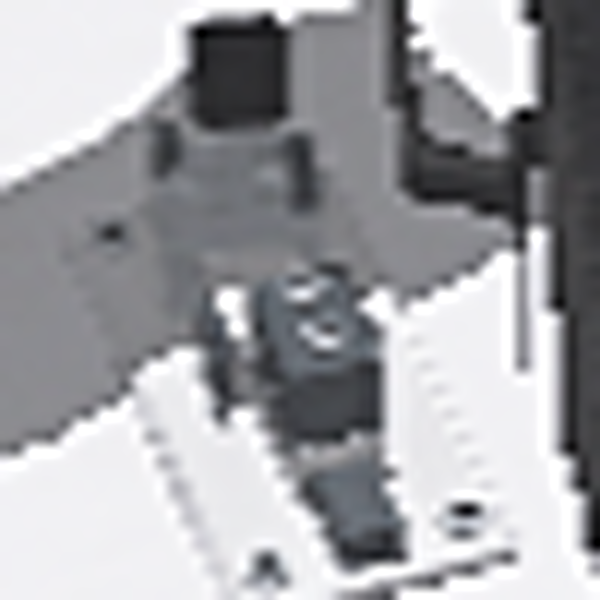

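Emit:
arm_command(
  motion=[
    {"offset": [0, 0, 0], "dr": [0, 0, -0.142]},
    {"offset": [0, 0, 0], "dr": [0, 0, -0.142]},
    {"offset": [0, 0, 0], "dr": [0, 0, -0.142]},
    {"offset": [0, 0, 0], "dr": [0, 0, -0.142]},
    {"offset": [0, 0, 0], "dr": [0, 0, -0.142]},
    {"offset": [0, 0, 0], "dr": [0, 0, -0.142]},
    {"offset": [0, 0, 0], "dr": [0, 0, -0.142]},
    {"offset": [0, 0, 0], "dr": [0, 0, -0.142]},
  ],
  gripper=5.0,
)

```text
t: 29.95
eef_pos: [531.5, 124.7, 114.5]
ee_rot: [-2.834, -1.354, 0.002]
ft_force: [0.3, 0.1, -0.5]
finger_gap: 0.584
```

Emit:
arm_command(
  motion=[
    {"offset": [0, 0, 0], "dr": [0, 0, -0.142]},
    {"offset": [0, 0, 0], "dr": [0, 0, -0.142]},
    {"offset": [0, 0, 0], "dr": [0, 0, -0.142]},
    {"offset": [0, 0, 0], "dr": [0, 0, 0]},
    {"offset": [0, 0, 0], "dr": [0, 0, 0]},
  ],
)

```text
t: 30.45
eef_pos: [531.7, 124.6, 114.8]
ee_rot: [-2.493, -1.911, 0.001]
ft_force: [0.4, 0.3, -0.1]
finger_gap: 0.588
```

```bash
python3 - <<'E'
from h import *
st=arm.sense(); print(st["t"],st["eef_pos"],heading(st),st["finger_gap"]*85.4,st["joint_positions"][6])
i,K,T=cam("wrist"); save(i,"w29.png",(226,150,426,300),(800,600));np.savez("w29",i=i,K=K,T=T)
plan((531.8,124.8,60),1.31)
E
```

```text
30.45 [531.67093029 124.64141884 114.75189561] 1.3081420968032895 50.20761359081114 -0.7184562182611693
from [531.7 124.7 114.9] hd 1.3086 n 2 dr [-0.0, 0.0, -0.001]
[0.01, 0.0, 2.74]
[0.01, 0.0, 2.74]
```

View pics/w29.png

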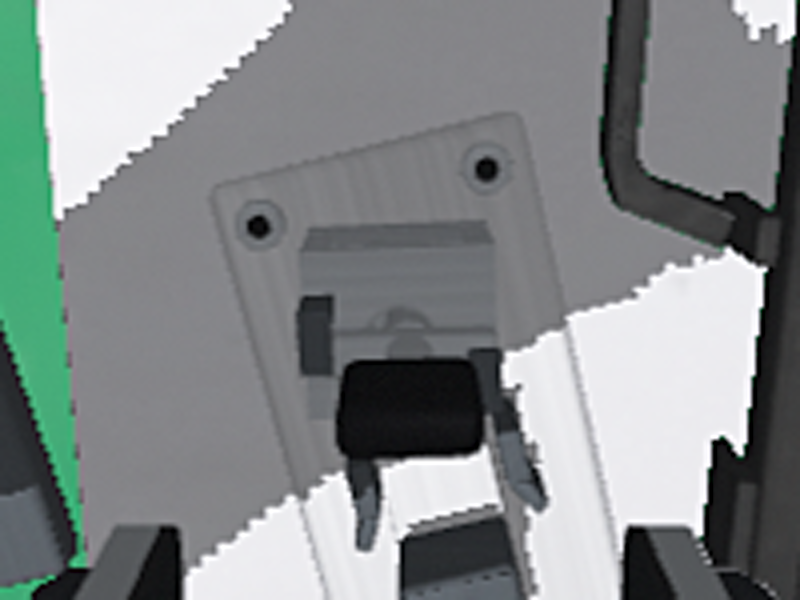

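Emit:
arm_command(
  motion=[
    {"offset": [0, 0, 2.5], "dr": [0, 0, 0]},
    {"offset": [0, 0, 2.5], "dr": [0, 0, 0]},
    {"offset": [0, 0, 2.5], "dr": [0, 0, 0]},
    {"offset": [0, 0, 2.0], "dr": [0, 0, 0]},
    {"offset": [0, 0, 1.5], "dr": [0, 0, 0]},
    {"offset": [0, 0, 0.8], "dr": [0, 0, 0]},
    {"offset": [0, 0, 0], "dr": [0, 0, 0]},
    {"offset": [0, 0, 0], "dr": [0, 0, 0]},
  ],
)

```text
t: 31.3
eef_pos: [532.4, 125.1, -2.2]
ee_rot: [2.49, 1.915, 0.001]
ft_force: [-0.2, 0.4, 0.0]
finger_gap: 0.586
```

Emit:
arm_command(
  motion=[
    {"offset": [0, 0, 0], "dr": [0, 0, 0]},
    {"offset": [0, 0, 0], "dr": [0, 0, 0]},
    {"offset": [0, 0, 0], "dr": [0, 0, 0]},
    {"offset": [0, 0, 0], "dr": [0, 0, 0]},
  ],
  gripper=3.2,
  squeeze=25,
)

```text
t: 31.7
eef_pos: [531.7, 125.6, -1.6]
ee_rot: [-2.489, -1.916, -0.001]
ft_force: [-4.2, 0.6, 5.8]
finger_gap: 0.439
```

```bash
python3 - <<'E'
from h import *
st=arm.sense(); print(st["t"],st["eef_pos"],heading(st),st["finger_gap"]*85.4,st["ft_force"],st["moment"])
i,K,T=cam("wrist"); save(i,"w30.png",(226,180,426,330),(800,600))
E
```

```text
31.7 [531.68529731 125.55219502  -1.61625319] 1.3120327875581714 37.506490202650404 [-4.22372318  0.56419991  5.82604519] [ 0.22957297  0.85868453 -0.01475804]
```

View pics/w30.png

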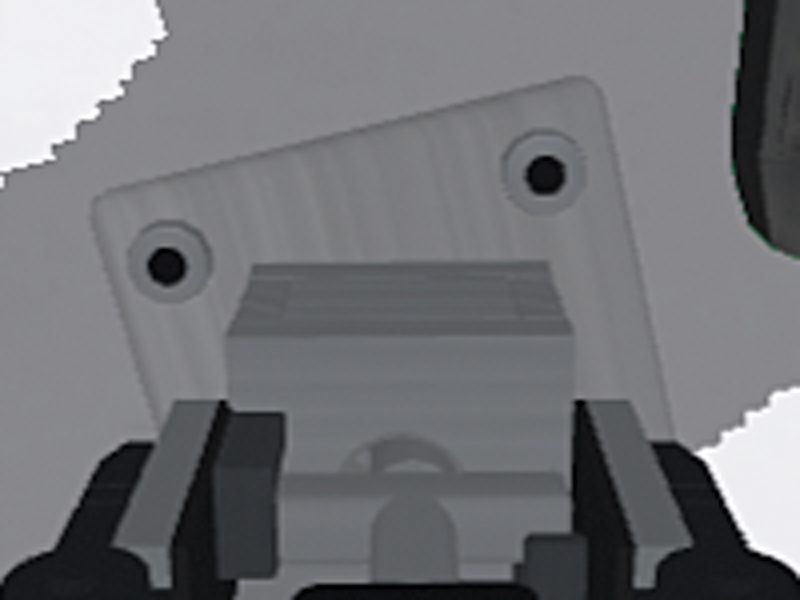

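Emit:
arm_command(
  motion=[
    {"offset": [0, 0, 0], "dr": [0, 0, -0.05]},
    {"offset": [0, 0, 0], "dr": [0, 0, -0.05]},
    {"offset": [0, 0, 0], "dr": [0, 0, -0.05]},
    {"offset": [0, 0, 0], "dr": [0, 0, -0.05]},
    {"offset": [0, 0, 0], "dr": [0, 0, -0.05]},
    {"offset": [0, 0, 0], "dr": [0, 0, 0]},
    {"offset": [0, 0, 0], "dr": [0, 0, 0]},
  ],
)

```text
t: 32.45
eef_pos: [531.7, 125.6, -1.6]
ee_rot: [-2.231, -2.211, -0.001]
ft_force: [-4.0, 1.1, 7.2]
finger_gap: 0.438
```

```bash
python3 - <<'E'
from h import *
st=arm.sense(); print(st["t"],st["eef_pos"],heading(st),st["finger_gap"]*85.4,st["ft_force"],st["moment"])
i,K,T=cam("wrist"); save(i,"w31.png",(226,180,426,330),(800,600))
E
```

```text
32.45 [531.70453072 125.56476451  -1.61938351] 1.5619759139555516 37.39271520746585 [-4.03021119  1.05645079  7.18298516] [0.24209092 0.88980192 0.05300162]
```

View pics/w31.png

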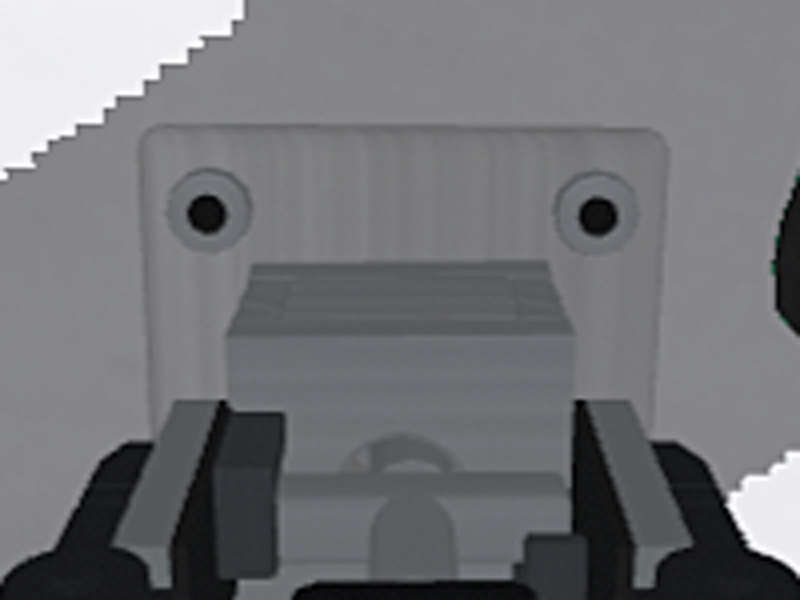

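Emit:
arm_command(
  motion=[
    {"offset": [0, 0, 0], "dr": [0, 0, 0]},
    {"offset": [0, 0, 0], "dr": [0, 0, 0]},
    {"offset": [0, 0, -1], "dr": [0, 0, 0]},
    {"offset": [0, 0, -3], "dr": [0, 0, 0]},
    {"offset": [0, 0, -4], "dr": [0, 0, 0]},
    {"offset": [0, 0, -4], "dr": [0, 0, 0]},
    {"offset": [0, 0, -3], "dr": [0, 0, 0]},
    {"offset": [0, 0, 0], "dr": [0, 0, 0]},
  ],
  gripper=5.0,
)

```text
t: 33.3
eef_pos: [535.3, 125.7, 152.6]
ee_rot: [2.228, 2.207, 0.012]
ft_force: [1.1, -0.1, -0.2]
finger_gap: 0.584
```

Emit:
arm_command(
  motion=[
    {"offset": [-2, 0, -1], "dr": [0, 0, 0]},
    {"offset": [-2, 0, 0], "dr": [0, 0, 0]},
    {"offset": [-2, 0, 0], "dr": [0, 0, 0]},
    {"offset": [0, 0, 0], "dr": [0, 0, 0]},
    {"offset": [0, 0, 0], "dr": [0, 0, 0]},
  ],
)

```text
t: 33.8
eef_pos: [531.2, 64.9, 157.1]
ee_rot: [-2.232, -2.21, 0.0]
ft_force: [-0.4, 0.8, 0.0]
finger_gap: 0.587
```

```bash
python3 - <<'E'
from h import *
st=arm.sense(); print(st["t"],st["eef_pos"],heading(st),st["finger_gap"]*85.4,st["ft_force"])
i,K,T=cam("wrist"); save(i,"w32.png",(256,90,396,230),(600,600));np.savez("w32",i=i,K=K,T=T)
i,K,T=cam("side"); save(i,"si32.png",(260,190,330,260),(600,600))
i,K,T=cam("scene"); save(i,"sc32.png",(280,180,330,230),(600,600))
E
```

```text
33.8 [531.16462915  64.89120728 157.09114817] 1.560843758790694 50.104366804628874 [-0.35288     0.78683317  0.00099939]
```

View pics/w32.png

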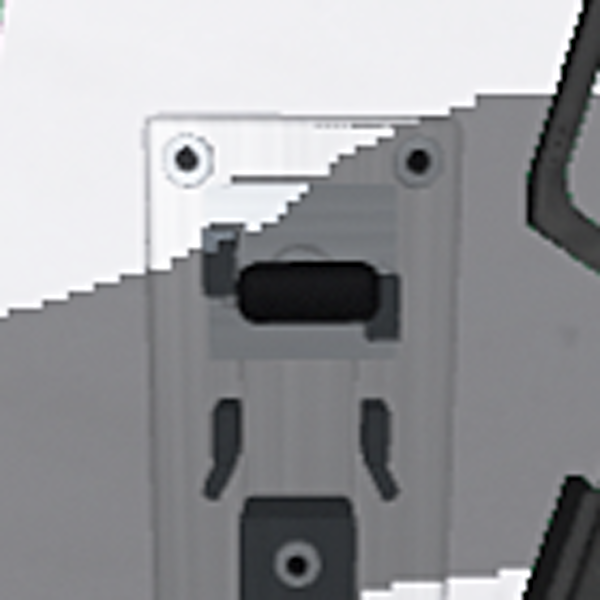

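View pics/si32.png

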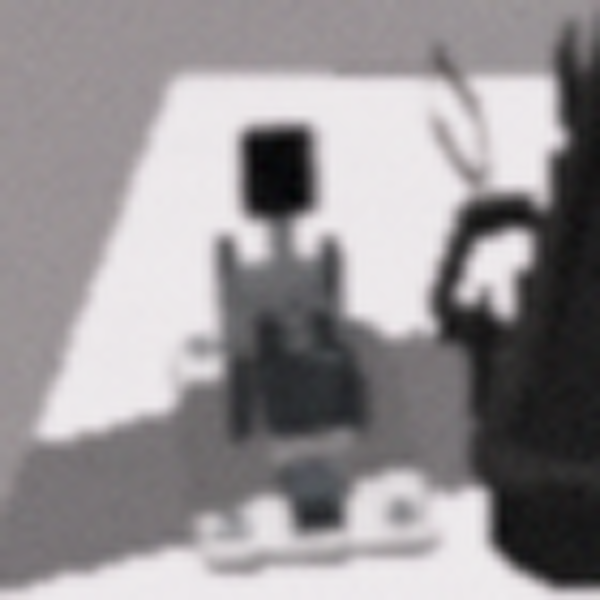

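View pics/sc32.png

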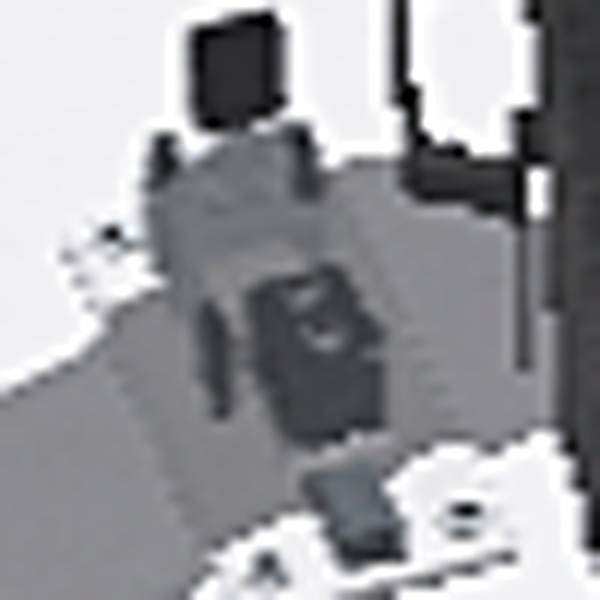

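```bash
python3 - <<'E'
from h import *
d=np.load("w32.npz");K,T=d["K"],d["T"]; save(d["i"],"w32b.png",(226,90,426,290),(600,600))
f=lambda p,z:p2w(K,T,np.array(p)/(600/140)+[256,90],z).round(1)
print("screw",f([(297,565)],59),"paddle ends",f([(237,292),(383,292)],93),"ear back",f([(210,183),(398,183)],41),"ear front",f([(208,360),(397,360)],41))
print(arm.hand_in())
E
```

```text
screw [[530.9  70.   59. ]] paddle ends [[521.6 123.7  93. ]
 [545.7 123.5  93. ]] ear back [[514.5 143.   41. ]
 [551.4 142.7  41. ]] ear front [[513.1 108.8  41. ]
 [551.5 108.4  41. ]]
the job is handed in; nothing more can be done
None
```

The drawbar is coupled to the fixture and the job was handed in at about 34 s of the 70 s. It reported no verdict.

**What I did:**
- **Yoke:** I turned it square to the rail.
- **Drawbar:** I laid it on the rail and slid it between the cheeks until it stopped against the yoke's back wall. The push force rose to about 7 N there.
- **Pin:** I lowered it through both ears and the eye. It met the ear at the expected height with about 5 N.
- **Lock:** I turned the pin clockwise under the hooks and let go. The robot then moved clear.

**Last checks:**
- The final camera pictures show the yoke square to the fixture to within about 0.02 rad.
- The paddle lies straight across the yoke, with the crossbar under the hooks.
- The front screw on the drawbar's block is where it should be with the eye home.
- I did not touch the sanding block, tweezers or eraser.

**What went wrong or disagreed:**
- **Fingertips:** They were really about 37 mm short of the reported TCP. My first grip on the drawbar closed on air above it, and I corrected the heights from the cameras.
- **Yoke turned with the pin:** While locking, the pin's friction turned the yoke about 0.24 rad clockwise. I pinched the yoke and turned it back square; the pin came with it and stayed locked.
- **Crossbar and posts:** I stopped at about 90° relative to the yoke and did not feel a hard stop against the posts.

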